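# Load the analyser's cartridge carrier and lock it

### The arm

A 6-joint arm with a two-finger parallel gripper is mounted at the origin on the work surface. World frame = base frame: x ahead of the robot, y to its left, z up, the work surface at z = 0. Lengths are in m, angles in rad, forces in N, time in s.
With the tool pointing down it reaches from about 0.3 to 0.85 m from the base axis. Payload 4.2 kg.
Tool frame: the origin (TCP) lies on the centre line of the jaws, within the pads' length; the fingertips stand robot.tcp_to_tips ahead of it and the grasp point (between the pads) lies 8 mm behind it (robot.tcp_to_tips is the distance from the TCP to the fingertips, in m); z points along the fingers, y is the line along which they close (so a half turn about z gives the same grasp; the last joint's range is limited). The gripper opens to 91 mm and grips with 3 to 60 N. Pads are 32 mm wide; open, the fingers measure 118 mm over their backs; the gripper's body (76 mm by 178 mm) begins 60 mm behind the grasp point.
Start: joints at [1.229, 0.32, 1.565, -0, 1.257, -0.02], TCP at [0.182, 0.546, 0.199] pointing down, gripper open.
Joint ranges: [-3.11, 3.11], [-0.84, 2.01], [0.21, 2.61], [-1.34, 4.49], [0.05, 2.63], [-2.56, 2.56]. Speed limits (rad/s): [2.57, 2.57, 3.14, 3.14, 3.14, 3.14].

### API

Orientations are given as [roll, pitch, yaw] about the fixed x, y, z axes, in that order (R = Rz(yaw) Ry(pitch) Rx(roll)).
In Python, from bench import monitor, eyes, workorder, robot gives the robot as it stands.
- The arm moves only by the shell command python3 -m creep 'ROWS' [FORCE]. ROWS is JSON, a list of rows, each an object with "offset": the shift along the tool's x, y, z in units of 40 mm (1.0 is 40 mm), a list of three; "rot": the turn, a rotation vector about the tool's x, y, z in units of 5 degrees (1.0 is 5 degrees), a list of three; "grip": the opening, from -1 (shut) to 1 (fully open). In form: [{"offset": [dx, dy, dz], "rot": [wx, wy, wz], "grip": grip}, ...]. A call has 1 to 8 rows; each row is the pose to reach, as a shift and turn from the pose commanded when the call began, along the tool's axes at that moment; what a row does not reach only later rows make up. A row lasts 1/10 s, in which the tool goes at most 50 mm and 8.59 degrees, less where a joint would pass 70% of its speed; a pose out of reach is approached as far as the arm can. A call with a gripper value outside its range is refused whole. The fingers move at their own pace and stop on an object; FORCE is the grip in N (left out, the last holds). Time passes only in rows, so rows that repeat a pose let the fingers close. It gives the time, the measured TCP pose, the force, the opening and the grip force at its end, in the units of the state.
- monitor.get_obs(): the state, without advancing time (a new reading comes with each control period).
- eyes.camera(name): name is "side" or "top"; returns a dict with "img" (480x640x3 uint8, red, green, blue), "fx", "fy", "cx", "cy" (pixels), "distortion" ([k1, k2, p1, p2, k3] as OpenCV has them; the pictures are not rectified), "pose" (4x4, takes a point from camera to world coordinates). Camera axes: x right, y down, z forward; pixel columns grow to the right and rows downward; lengths in m; the calibration is good to about 2 mm. A picture is of the moment at which its call begins. There is no depth.
- workorder.sign_off(): hands the job in; it is judged then, once.
The state is a dict: "t": time; "qpos": joint angles; "qd": joint speeds; "joint_efforts": joint torques, N m; "eef_pos": TCP position; "ee_rot": TCP orientation; "contact_force": force on the tool from outside, world axes, zero at the start; "ft_torque": the same for the moment, N m; "gripper_width": finger opening in m; "grasp_force": force on a finger pad.
Only numpy, scipy, OpenCV 4.12 (cv2) and the standard library are available. Lean on these libraries where they do the work, as an engineer would, in place of code of your own. Each camera call takes 0.05 s, during which the arm holds its last target. There are 200 camera calls.

### The job

Get the analyser's reagent carrier ready: press every white cartridge that is on the bench down flush into a pocket of the carrier (any pocket, one each). Then lay the slotted hold-down bar flat across the middle of the carrier with its forked ends round the two dowels, take the T-bolt from its parking block, pass its T-head down through the slots of bar and carrier until its collar rests on the bar, and give it a quarter turn to lock. Do not knock over or shove away the small white jar.

Things in the scene. Friction and masses are not known exactly. Their poses are not given: they have to be found in the camera images.
- cart1: reagent cartridge, plain white block 70 (x) x 44 (y) x 26 (z) mm with a raised grip rib on its top, 30 (x) x 14 (y) mm, 24 mm tall, in the middle (total height 50 mm). Origin at the centre of its underside; the same after a half turn about z. About 0.12 kg. Rib is gripped across y. May be absent (None)
- cart2: reagent cartridge, plain white block 70 (x) x 44 (y) x 26 (z) mm with a raised grip rib on its top, 30 (x) x 14 (y) mm, 24 mm tall, in the middle (total height 50 mm). Origin at the centre of its underside; the same after a half turn about z. About 0.12 kg. Rib is gripped across y. May be absent (None)
- cart3: reagent cartridge, plain white block 70 (x) x 44 (y) x 26 (z) mm with a raised grip rib on its top, 30 (x) x 14 (y) mm, 24 mm tall, in the middle (total height 50 mm). Origin at the centre of its underside; the same after a half turn about z. About 0.12 kg. Rib is gripped across y. May be absent (None)
- cart4: reagent cartridge, plain white block 70 (x) x 44 (y) x 26 (z) mm with a raised grip rib on its top, 30 (x) x 14 (y) mm, 24 mm tall, in the middle (total height 50 mm). Origin at the centre of its underside; the same after a half turn about z. About 0.12 kg. Rib is gripped across y. May be absent (None)
- carrier: grey cartridge carrier, fixed, 180 (x) x 204 (y) x 50 (z) mm, origin at the centre of its underside, yaw varies. Four open pockets, two by two, each 74 (x) x 48 (y) mm, 26 mm deep: a cartridge has 2 mm play each side, its block ends flush with the carrier's top, its rib stands above. Two upright dowels, 10 mm in diameter, 12 mm tall, stand on the top at carrier (0, +-90 mm)
- pocket0 (a point): centre of the floor of the carrier's pocket at carrier x -45, y 53 mm, 24 mm above the bench; axes as the carrier's
- pocket1 (a point): centre of the floor of the carrier's pocket at carrier x -45, y -53 mm, 24 mm above the bench; axes as the carrier's
- pocket2 (a point): centre of the floor of the carrier's pocket at carrier x 45, y 53 mm, 24 mm above the bench; axes as the carrier's
- pocket3 (a point): centre of the floor of the carrier's pocket at carrier x 45, y -53 mm, 24 mm above the bench; axes as the carrier's
- slot (a point): centre of the T-slot in the middle of the carrier, level with its top (50 mm above the bench); axes as the carrier's. The slot, 44 mm long along y and 16 mm wide along x, goes through a steel plate 8 mm thick; below the plate it is hollow to 44 mm under the top
- bar: aluminium hold-down bar, 44 (x) x 200 (y) x 14 (z) mm, 0.3 kg, loose, flat on the bench; origin at the centre of its underside; same after a half turn. Slot 22 (x) x 50 (y) mm in its middle; open notch 16 mm wide, 20 mm deep in each end for a dowel. In place it lies along the carrier's y on the carrier's top, over the inner 12 mm of each cartridge. Grip across x at the middle
- bolt: T-bolt, upright in the holder; origin on its axis under its 40 mm steel collar (z 0 to 8). Below: 12 mm shank; T-head 36 (x) x 10 (y) mm, z -35 to -25. Above: flat black handle 60 (x) x 14 (y) mm, z 8 to 36, in line with the T-head. Same after a half turn. In use the collar rests on the bar, origin 64 mm above the bench, the T-head 3 mm under the plate, free to turn either way. 0.15 kg
- holder: fixed grey parking block 70 (x) x 50 (y) x 46 (z) mm, with a 43 (x) x 19 (y) mm slot, 40 mm deep, in which the T-bolt stands, its collar on the block's top. Origin at the centre of its underside. Stands at one of five places that it shares out with the cartridges
- vial: bystander: white jar, 38 mm in diameter, 70 mm tall, origin under its base
There are look-alikes about, which are no part of the job. What is shaped like the cart2 but orange is not meant.

How it is judged:
By the outcome, as a careful person would: the job done as asked, in the order asked, and still so for the second after the job is handed in, with the robot touching nothing.
Of cart1, cart2, cart3, cart4 only 2 to 4 are there at a start; the rules pass over those that are not, and their reading is None.
At some moment in a run one of cart1, cart2, cart3, cart4, bar may be knocked a few centimetres aside while the robot is not near it.
It also fails if it takes over 210 s, if anything falls off the work surface, if the arm or the gripper's body presses on something with over 40 N, if the wrist force passes 120 N, or if a joint passes its speed limit or range.

## Working session

There is one attempt and no reset: what is moved stays moved. The work goes in short steps, Python scripts to look and compute and a shell command to move; the robot and the scene stay as the last step left them, time stands still between calls to the robot, and variables do not carry over. Pictures are saved under pics/ and viewed, at most 14 in all, crops included, and the job is handed in when it is done.

```bash
ls; mkdir -p pics; cat > h.py <<'E'
import numpy as np, cv2
from bench import monitor, eyes, workorder, robot
from scipy.spatial.transform import Rotation as R
def snap(name,fn=None):
    c=eyes.camera(name)
    if fn: cv2.imwrite('pics/'+fn,c['img'][:,:,::-1])
    np.save('/tmp/'+name+'.npy',c,allow_pickle=True); return c
def load(name): return np.load('/tmp/'+name+'.npy',allow_pickle=True).item()
def ray(c,uv):
    K=np.array([[c['fx'],0,c['cx']],[0,c['fy'],c['cy']],[0,0,1]]);uv=np.array(uv,float).reshape(-1,1,2)
    n=cv2.undistortPoints(uv,K,np.array(c['distortion'],float)).reshape(-1,2)
    T=np.array(c['pose']);d=np.c_[n,np.ones(len(n))]@T[:3,:3].T
    return T[:3,3],d
def onz(c,uv,z):
    o,d=ray(c,uv);return o+d*((z-o[2])/d[:,2])[:,None]
def proj(c,p):
    T=np.array(c['pose']);q=(np.array(p,float).reshape(-1,3)-T[:3,3])@T[:3,:3]
    K=np.array([[c['fx'],0,c['cx']],[0,c['fy'],c['cy']],[0,0,1]])
    return cv2.projectPoints(q,np.zeros(3),np.zeros(3),K,np.array(c['distortion'],float))[0].reshape(-1,2)
def go(p,yaw):
    "units to go from present pose to TCP p with tool down and yaw of tool x"
    s=monitor.get_obs();M=R.from_euler('xyz',s['ee_rot'])
    off=M.inv().apply(np.array(p)-s['eef_pos'])/.04
    t=R.from_euler('xyz',[np.pi,0,yaw]);t2=R.from_euler('xyz',[np.pi,0,yaw+np.pi])
    r=[(M.inv()*q).as_rotvec()/np.radians(5) for q in (t,t2)]
    r=min(r,key=np.linalg.norm)
    print('off',off.round(3),'rot',r.round(2),'q6',round(s['qpos'][5],2))
E
python3 - <<'E'
from h import *
s=monitor.get_obs();print(s);print(robot, getattr(robot,'tcp_to_tips',None))
for n in('top','side'):
    c=snap(n,n+'0.png');print(n,c['fx'],c['cx'],c['cy'],np.array(c['pose']).round(3).tolist())
E
```

```text
pics
{'t': 0.0, 'qpos': array([ 1.22900805e+00,  3.20302257e-01,  1.56564213e+00, -2.46805527e-05,
        1.25739347e+00, -2.00043054e-02]), 'qd': array([-1.89668715e-05, -9.10364277e-04, -4.94928713e-04,  1.96475353e-03,
       -2.18839058e-03, -1.81997467e-03]), 'joint_efforts': array([-5.16793280e-04, -4.12467170e+01, -2.31979591e+01,  7.27270078e-02,
        4.54407837e-02, -1.42550307e-04]), 'eef_pos': array([0.18168591, 0.54499814, 0.19782868]), 'ee_rot': array([-3.13984733e+00, -1.14488195e-05,  2.81981630e+00]), 'contact_force': array([-0.27181584,  0.16149264, -0.34844901]), 'ft_torque': array([ 0.03868286, -0.00917509, -0.02284143]), 'grasp_force': 0.0, 'gripper_width': 0.09098229146595832}
<Robot object at 0x7f619efc4050> 0.011
top 620.134594358661 311.07789382852275 219.44425325948106 [[0.011, -0.997, 0.08, 0.379], [-1.0, -0.009, 0.02, -0.007], [-0.019, -0.08, -0.997, 1.442], [0.0, 0.0, 0.0, 1.0]]
side 606.4003575149859 322.7100956485711 234.5534628740497 [[0.934, -0.222, 0.278, 0.196], [-0.356, -0.618, 0.701, -0.819], [0.016, -0.754, -0.656, 0.828], [0.0, 0.0, 0.0, 1.0]]
```

View pics/top0.png

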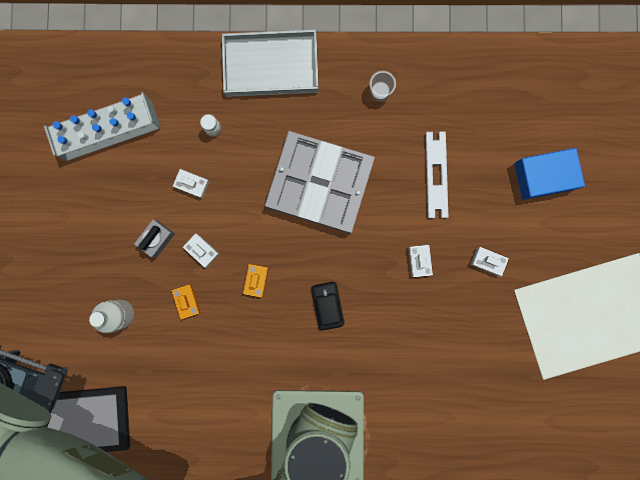

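View pics/side0.png

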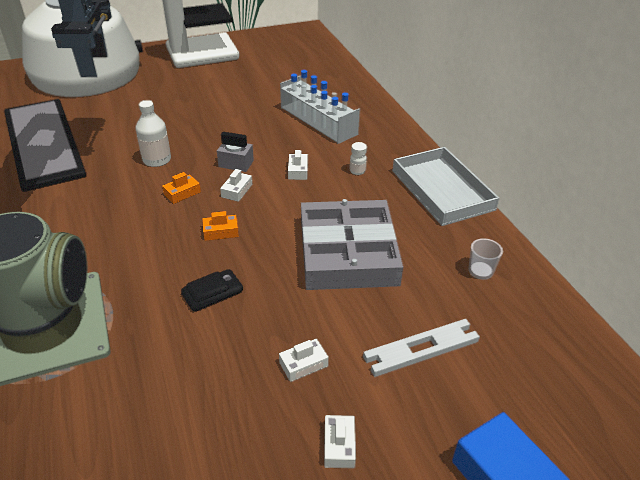

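Top view: white cartridges at about (190,184), (201,250), (420,261) and (490,262). The carrier is at (320,183), with dowels at (281,170) and (358,193). The bar is at (437,175), the holder with the bolt at (153,239), and the jar at (210,125). Two orange look-alikes are at (185,301) and (255,281).

```bash
python3 - <<'E'
from h import *
c=load('top');im=c['img'][:,:,::-1]
def cr(x,y,w,h,W,H): return cv2.resize(im[y:y+h,x:x+w],(W,H),interpolation=cv2.INTER_CUBIC)
a=cr(260,125,120,112,480,448)
carts=[cr(x-20,y-20,40,40,160,160) for x,y in((190,184),(201,250),(420,261),(490,262),(153,239))]
out=np.zeros((600,800,3),np.uint8);out[:448,:480]=a
bar=cr(420,125,35,100,140,400);out[:400,490:630]=bar
out[0:160,640:800]=carts[4]
for i in range(4): 
    out[440:600,480:640]=carts[0] if i==0 else out[440:600,480:640]
out[160:320,640:800]=carts[1];out[320:480,640:800]=carts[2];out[450:600,0:160]=carts[3][:150]
cv2.imwrite('pics/crops.png',out)
for n in('top','side'):
    c=load(n);I=c['img'].astype(int);mn=I.min(2);sat=I.max(2)-mn
    m=((mn>150)&(sat<30)).astype(np.uint8)
    N,L,st,ce=cv2.connectedComponentsWithStats(m)
    for i in range(1,N):
        if 40<st[i][4]<3000:
            cn=cv2.findContours((L==i).astype(np.uint8),0,2)[0][0]
            r=cv2.minAreaRect(cn);print(n,ce[i].round(1),st[i][4],[np.round(v,1) for v in r], onz(c,ce[i],.026)[0].round(3))
E
```

```text
top [269.   47.2] 434 [array([269.2,  59. ]), array([56.1, 94.9]), np.float64(87.5)] [0.896 0.124 0.026]
top [381.1  87.2] 310 [array([382. ,  83.5]), array([25.2, 26.1]), np.float64(56.3)] [ 0.802 -0.139  0.026]
top [102.  124.1] 1918 [array([ 99.7, 124.1]), array([ 31. , 100.9]), np.float64(70.8)] [0.71  0.51  0.026]
top [207.8 121.7] 186 [array([207.5, 122. ]), array([14., 15.]), np.float64(90.0)] [0.718 0.263 0.026]
top [436.7 174.4] 1373 [array([436.7, 174.5]), array([85.6, 19.6]), np.float64(88.4)] [ 0.598 -0.266  0.026]
top [189.8 182.5] 532 [array([189.7, 182.7]), array([30.5, 18.9]), np.float64(21.8)] [0.575 0.302 0.026]
top [159.6 235.2] 55 [array([153.7, 235.6]), array([20.1, 24. ]), np.float64(37.6)] [0.453 0.368 0.026]
top [155.1 240.6] 72 [array([155.6, 240.7]), array([ 5.4, 16.4]), np.float64(36.9)] [0.44  0.378 0.026]
top [200.  249.9] 555 [array([199.9, 249.9]), array([30.5, 19.5]), np.float64(42.5)] [0.42  0.274 0.026]
top [420.8 260.5] 580 [array([420.7, 260.5]), array([30.6, 19.8]), np.float64(83.7)] [ 0.401 -0.229  0.026]
top [490.8 260.9] 549 [array([490.5, 261.
[... 1898 characters left out ...]
([25.7, 19.9]), np.float64(14.0)] [0.418 0.264 0.026]
side [348.3 232.7] 1414 [array([348.9, 233. ]), array([17.5, 91.9]), np.float64(88.0)] [0.588 0.026 0.026]
side [485.5 247.5] 97 [array([486.5, 248.5]), array([19., 31.]), np.float64(90.0)] [ 0.826 -0.108  0.026]
side [480.9 268.7] 233 [array([481. , 268.5]), array([13., 20.]), np.float64(90.0)] [ 0.785 -0.156  0.026]
side [420.3 344.7] 1981 [array([421.2, 344.2]), array([ 22.8, 113.5]), np.float64(71.6)] [ 0.59  -0.28   0.026]
side [303.6 355.6] 778 [array([303.5, 355.6]), array([26.1, 44. ]), np.float64(67.8)] [ 0.4   -0.234  0.026]
side [339.9 437.5] 1110 [array([340., 437.]), array([44., 30.]), np.float64(90.0)] [ 0.4   -0.391  0.026]
```

View pics/crops.png

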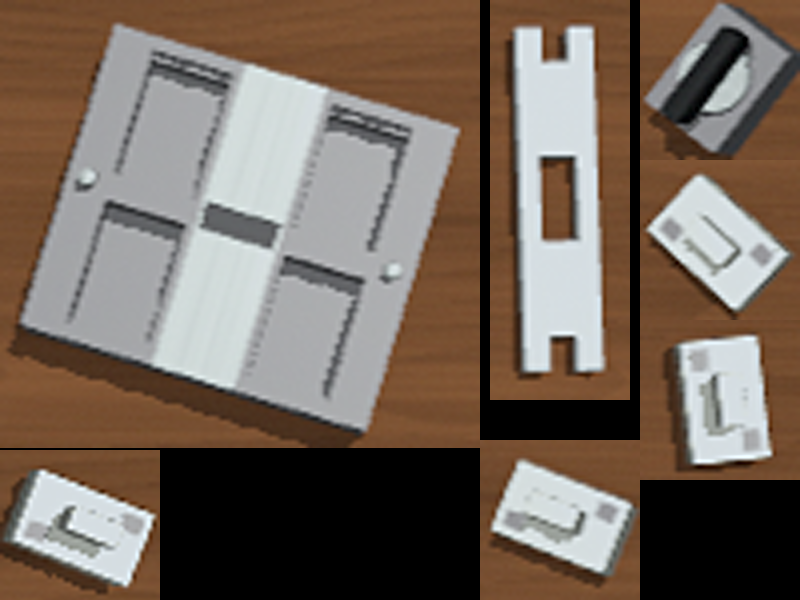

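The crops show bright top faces clearly separated from the darker sides. The carrier's top corners are at about (289,131), (375,157), (352,233) and (265,206), and the bolt handle lies diagonally at (153,239).

```bash
cat >> h.py <<'E'
def rects(c,z,lo=150,amin=300,amax=2000):
    I=c['img'].astype(int);mn=I.min(2);m=((mn>lo)&(I.max(2)-mn<30)).astype(np.uint8)
    out=[]
    for cn in cv2.findContours(m,0,1)[0]:
        if amin<cv2.contourArea(cn)<amax:
            w=onz(c,cn.reshape(-1,2),z)
            r=cv2.minAreaRect((w[:,:2]*1000).astype(np.float32));b=cv2.boxPoints(r)
            e=[b[1]-b[0],b[2]-b[1]];l=max(e,key=np.linalg.norm)
            out.append((np.array(r[0])/1000,np.array(sorted(np.linalg.norm(e,axis=1))),np.degrees(np.arctan2(l[1],l[0]))%180,cn.reshape(-1,2).mean(0)))
    return out
E
python3 - <<'E'
from h import *
c=load('top')
for z in(.026,.014):
  for r in rects(c,z):
    if r[1][1]<80 if z==.026 else r[1][1]>150: print(z,r[0].round(4),r[1].round(1),round(r[2],1),r[3].round(0))
I=c['img'].astype(int);mn=I.min(2)
m=((mn>100)&(I.max(2)-mn<40)).astype(np.uint8);
N,L,st,ce=cv2.connectedComponentsWithStats(m)
def rep(lab,z):
    cn=max(cv2.findContours((L==lab).astype(np.uint8),0,1)[0],key=cv2.contourArea)
    w=onz(c,cn.reshape(-1,2),z);r=cv2.minAreaRect((w[:,:2]*1000).astype(np.float32));print('rect',np.round(r[0],1),np.round(r[1],1),round(r[2],1),onz(c,cv2.boxPoints(cv2.minAreaRect(cn)),z).round(4).tolist())
rep(L[145,293],.05);print(mn[222:226,160:168])
for y,x in((249,158),(225,153)): 
    print(L[y,x],mn[y,x])
d=onz(c,[[282,169.3],[358.3,192.5]],.062);print('dowels',d.round(4),d.mean(0),np.degrees(np.arctan2(*(d[0]-d[1])[[1,0]])),np.linalg.norm(d[0]-d[1]))
s=load('side');d=onz(s,[[344.5,202],[354,262]],.062);print('side dowels',d.round(4),d.mean(0))
print('slot',onz(c,[[320,181.5]],.05))
# handle: dark blob
m=(mn<45)&(I.max(2)<60);m[:,:130]=0;m[:,170:]=0;m[:220]=0;m[260:]=0
N,L,st,ce=cv2.connectedComponentsWithStats(m.astype(np.uint8));
for i in range(1,N):
  if st[i][4]>40:print(ce[i],st[i][4]);rep(i,.082)
E
```

```text
0.026 [0.2669 0.4842] [65.7 66.8] 64.6 [105. 317.]
0.026 [ 0.4014 -0.3862] [43.1 69.1] 68.5 [491. 261.]
0.026 [ 0.4009 -0.229 ] [44.8 68.9] 6.2 [421. 261.]
0.026 [0.42   0.2746] [44.4 70.4] 48.6 [200. 250.]
0.026 [0.5747 0.3019] [43.8 70.6] 68.7 [190. 183.]
0.026 [ 0.8105 -0.1405] [59.3 61. ] 124.4 [382.  84.]
0.014 [ 0.6005 -0.2685] [ 44.9 199.1] 1.4 [437. 174.]
0.014 [0.7133 0.5194] [ 74.4 234.8] 110.0 [ 97. 126.]
rect [577.9   2.4] [205.9 181.5] 73.3 [[0.5203, 0.1267, 0.05], [0.6952, 0.076, 0.05], [0.6349, -0.1222, 0.05], [0.4615, -0.0701, 0.05]]
[[ 57  50  50  51  48  50  49  51]
 [ 60  56  45  45  44  47  47  51]
 [ 88  61  63  50  45  46  47  48]
 [144 102  61  64  57  45  45  45]]
0 60
15 117
dowels [[ 0.6018  0.0867  0.062 ]
 [ 0.5506 -0.0849  0.062 ]] [0.57620625 0.00089741 0.062     ] 73.41492530319059 0.17906691224466223
side dowels [[ 0.5998  0.0795  0.062 ]
 [ 0.5482 -0.0916  0.062 ]] [ 0.57401636 -0.00606481  0.062     ]
slot [[0.57648819 0.00106074 0.05      ]]
[148.75376884 237.85929648] 199
rect [444.1 376.8] [17.4 61.3] 56.1 [[0.4234, 0.4011, 0.082], [0.4744, 0.3669, 0.082], [0.4646, 0.3526, 0.082], [0.4137, 0.3868, 0.082]]
```

```bash
python3 -m creep '[{"offset":[0,0,-2],"rot":[0,0,0],"grip":0.3},{"offset":[0,0,-2],"rot":[0,0,0],"grip":0.3},{"offset":[0,0,-2],"rot":[0,0,0],"grip":0.3}]' 20
python3 -c "
from h import *
go([.42,.2746,.12],np.radians(48.6)); go([.42,.2746,.12],np.radians(48.6+180))"
```

```text
t: 0.4
eef_pos: [0.1826, 0.5475, 0.2833]
ee_rot: [3.132, 0.0, 2.82]
contact_force: [0.4, 0.1, 1.5]
gripper_width: 0.0702
grasp_force: 0.0
off [-7.788 -4.633  4.041] rot [  0.09   0.06 -13.41] q6 -0.02
off [-7.788 -4.633  4.041] rot [  0.09   0.06 -13.41] q6 -0.02
```

```bash
python3 -m creep '[{"offset":[-7.79,-4.63,0],"rot":[0.1,0.05,-13.4],"grip":0.3},{"offset":[-7.79,-4.63,0],"rot":[0.1,0.05,-13.4],"grip":0.3},{"offset":[-7.79,-4.63,0],"rot":[0.1,0.05,-13.4],"grip":0.3},{"offset":[-7.79,-4.63,0],"rot":[0.1,0.05,-13.4],"grip":0.3},{"offset":[-7.79,-4.63,0],"rot":[0.1,0.05,-13.4],"grip":0.3},{"offset":[-7.79,-4.63,2],"rot":[0.1,0.05,-13.4],"grip":0.3},{"offset":[-7.79,-4.63,4],"rot":[0.1,0.05,-13.4],"grip":0.3},{"offset":[-7.79,-4.63,4],"rot":[0.1,0.05,-13.4],"grip":0.3}]'
python3 -c "
from h import *
snap('top','t1.png');snap('side','s1.png')
go([.42,.2746,.12],np.radians(48.6));go([.42,.2746,.041],np.radians(48.6))"
```

```text
t: 1.2
eef_pos: [0.3961, 0.2971, 0.1701]
ee_rot: [-3.137, -0.007, -2.328]
contact_force: [0.7, 0.8, 0.0]
gripper_width: 0.0594
grasp_force: 0.0
off [-0.148 -0.813  1.137] rot [-0.03 -0.25 -0.48] q6 -1.75
off [-0.19  -0.807  3.112] rot [-0.03 -0.25 -0.48] q6 -1.75
```

View pics/s1.png

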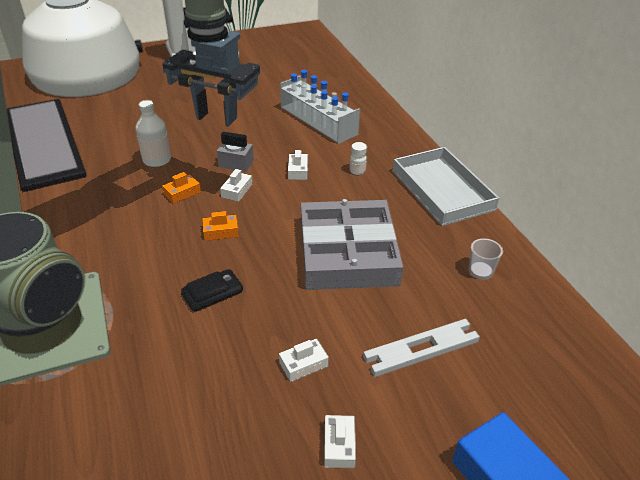

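The side view shows the gripper, with fingertips near (203,118) and (232,122), above the cartridge at (236,185). Everything else is where it was. I'll finish the approach and compare the projected tips with this picture.

```bash
python3 -m creep '[{"offset":[0,0,0],"rot":[0,0,0],"grip":0.3},{"offset":[0,0,0],"rot":[0,0,0],"grip":0.3},{"offset":[0,0,0],"rot":[0,0,0],"grip":0.3}]'
python3 -c "
from h import *
s=monitor.get_obs();print(s['eef_pos'],s['ee_rot'])
print(proj(load('side'),[[.396,.297,.159]]))
M=R.from_euler('xyz',s['ee_rot']).as_matrix();t=s['eef_pos']+M[:,2]*.011
w=s['gripper_width']/2
c=snap('side','s2.png')
print(proj(c,[t,t+M[:,1]*w,t-M[:,1]*w]))
go([.42,.2746,.12],np.radians(48.6));go([.42,.2746,.041],np.radians(48.6))
cv2.imwrite('pics/s2.png',cv2.resize(c['img'][80:240,120:380,::-1],None,fx=3,fy=3))
"
```

```text
t: 1.6
eef_pos: [0.3958, 0.3001, 0.1733]
ee_rot: [-3.137, -0.004, -2.332]
contact_force: [0.5, 0.2, -0.7]
gripper_width: 0.0593
grasp_force: 0.0
[0.39583774 0.30012259 0.1732773 ] [-3.13663562 -0.00423484 -2.33244207]
[[217.46108956 125.67615095]]
[[216.89485064 123.61475593]
 [204.67178241 120.66232053]
 [229.27601832 126.60416836]]
off [ 0.035 -0.871  1.333] rot [-0.06 -0.05 -0.45] q6 -1.75
off [ 0.026 -0.861  3.308] rot [-0.06 -0.05 -0.45] q6 -1.75
```

View pics/s2.png

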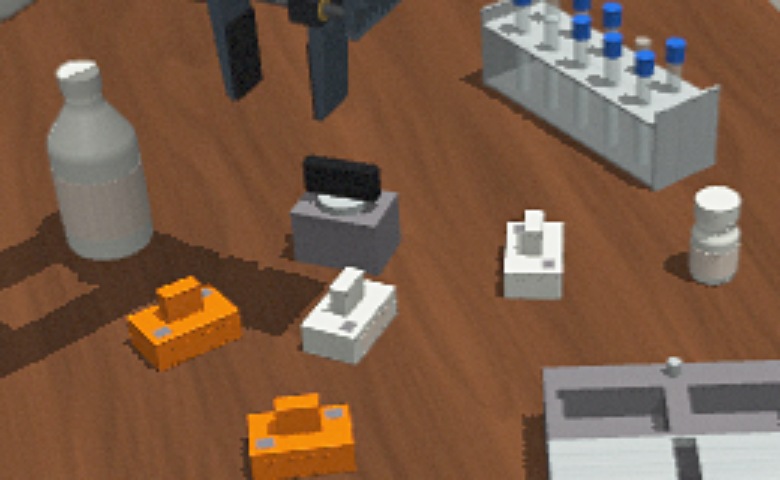

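```bash
python3 -c "
from h import *
c=load('side');print(proj(c,[[.6018,.0867,.062],[.5506,-.0849,.062],[.42,.2746,.026],[.42,.2746,.05]]))
s=monitor.get_obs();M=R.from_euler('xyz',s['ee_rot']).as_matrix();t=s['eef_pos']+M[:,2]*.011
w=s['gripper_width']/2
c=snap('top')
P=[t,t+M[:,1]*w,t-M[:,1]*w];p=proj(c,P);print(p)
im=c['img'][:,:,::-1].copy()
q=proj(load('side'),P);im2=load('side')['img'][:,:,::-1].copy()
def z(im,p,P):
    x,y=p[0].astype(int);k=cv2.resize(im[y-40:y+40,x-50:x+50],None,fx=4,fy=4)
    for u in p: cv2.circle(k,tuple(((u-[x-50,y-40])*4+2).astype(int)),2,(0,0,255),-1)
    return k
cv2.imwrite('pics/cal.png',np.hstack([z(im,p,P),z(im2,q,P)]))
"
```

```text
[[344.03939961 199.7689408 ]
 [353.78109563 259.33074008]
 [236.21843687 180.71371114]
 [235.37483711 171.88227177]]
[[174.31102853 259.44640235]
 [164.19475201 269.71815326]
 [184.4023554  249.19784728]]
```

View pics/cal.png

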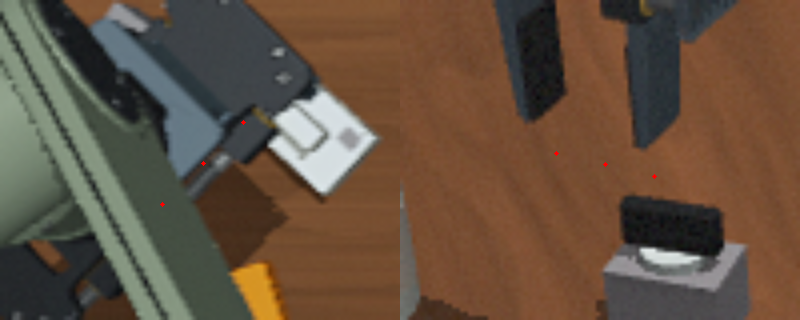

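```bash
python3 -m creep '[{"offset":[0.03,-0.87,1.3],"rot":[0,0,-0.4],"grip":0.1},{"offset":[0.03,-0.87,2.3],"rot":[0,0,-0.4],"grip":0.1},{"offset":[0.03,-0.87,2.3],"rot":[0,0,-0.4],"grip":0.1},{"offset":[0.03,-0.87,2.3],"rot":[0,0,-0.4],"grip":0.1},{"offset":[0.03,-0.87,2.3],"rot":[0,0,-0.4],"grip":0.1},{"offset":[0.03,-0.87,2.3],"rot":[0,0,-0.4],"grip":0.1}]'
cat >> h.py <<'E'
def zoom(fn,ex=[]):
    s=monitor.get_obs();M=R.from_euler('xyz',s['ee_rot']).as_matrix();t=s['eef_pos']+M[:,2]*.011
    w=s['gripper_width']/2;P=[t,t+M[:,1]*w,t-M[:,1]*w]+ex;o=[]
    for n in('top','side'):
        c=snap(n);p=proj(c,P);x,y=np.clip(p[0].astype(int),[50,40],[589,439]);k=cv2.resize(c['img'][y-40:y+40,x-50:x+50,::-1],None,fx=4,fy=4)
        for u in p: cv2.circle(k,tuple(((u-[x-50,y-40])*4+2).astype(int)),2,(0,0,255),-1)
        o.append(k)
    cv2.imwrite('pics/'+fn,np.hstack(o))
E
python3 -c "
from h import *
go([.42,.2746,.041],np.radians(48.6));zoom('z1.png')"
```

```text
t: 2.3
eef_pos: [0.4209, 0.2744, 0.0823]
ee_rot: [-3.136, -0.003, -2.298]
contact_force: [-0.4, -0.7, -0.9]
gripper_width: 0.0502
grasp_force: 0.0
off [0.009 0.026 1.032] rot [-0.06 -0.03 -0.05] q6 -1.85
```

View pics/z1.png

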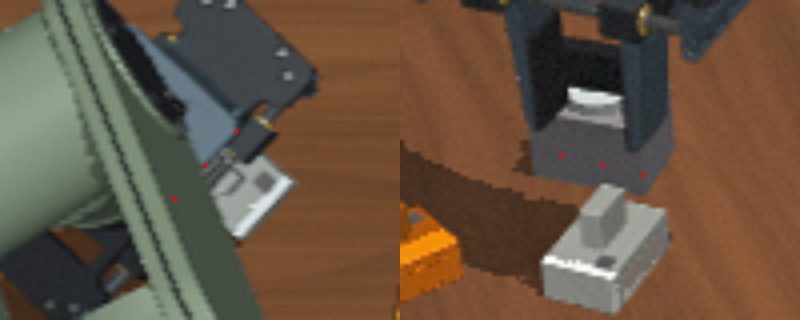

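```bash
python3 -c "
from h import *
s=monitor.get_obs();t=s['eef_pos']-[0,0,.011]
for n in('top','side'):
    c=load(n);p=proj(c,[t,[.42,.2746,.05],[.42,.2746,.026]]);print(n,p.round(1))
    I=c['img'];x,y=p[0].astype(int);
    z=lambda u:(np.array(u)/4+[x-50,y-40])
    if n=='top': print('rib seen',z([230,180]))
    else: print('rib seen',z([205,192]))
c=load('side')
for r in rects(c,.026,150,100): print(r[3],r[0])
"
```

```text
top [[196.2 249. ]
 [197.8 249.5]
 [199.9 249.8]]
rib seen [203.5 254. ]
side [[234.9 164.2]
 [235.4 171.9]
 [236.2 180.7]]
rib seen [235.25 172.  ]
[339.49295775 437.35915493] [ 0.40087027 -0.38923395]
[305.71428571 357.72077922] [ 0.40012854 -0.23669852]
[480.83673469 268.67346939] [ 0.78546021 -0.15587819]
[348.1984127  232.71428571] [0.58782037 0.02479888]
[297.55405405 160.86486486] [0.57633905 0.30745148]
[149.89855072 124.72463768] [0.27598499 0.58234595]
[318.54591837  99.53571429] [0.72256946 0.56559766]
[188.9     56.0875] [0.44928055 0.93873383]
[194.28888889  31.08888889] [0.50302692 1.11600818]
[286.07453416  12.1552795 ] [0.83489142 1.1701449 ]
```

```bash
python3 -m creep '[{"offset":[0,0.02,0.5],"rot":[0,0,0],"grip":0.1},{"offset":[0,0.02,0.8],"rot":[0,0,0],"grip":0.1},{"offset":[0,0.02,1.0],"rot":[0,0,0],"grip":0.1},{"offset":[0,0.02,1.0],"rot":[0,0,0],"grip":0.1}]'
python3 -c "
from h import *
go([.42,.2746,.041],np.radians(48.6));zoom('z2.png')"
```

```text
t: 2.8
eef_pos: [0.4183, 0.2728, 0.039]
ee_rot: [-3.138, -0.01, -2.298]
contact_force: [0.2, 0.1, -0.4]
gripper_width: 0.0502
grasp_force: 0.0
off [-0.061 -0.002 -0.05 ] rot [-0.04 -0.11 -0.05] q6 -1.85
```

View pics/z2.png

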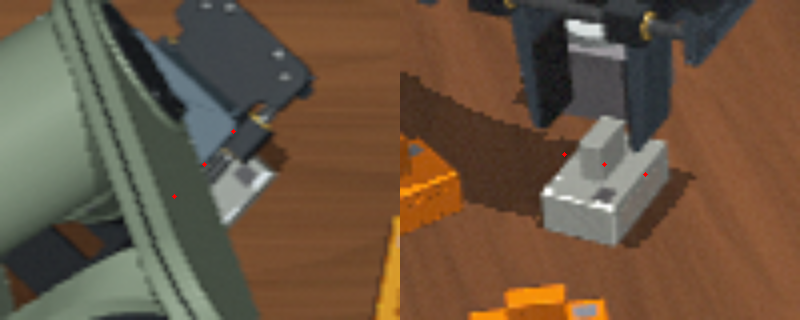

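```bash
python3 -m creep '[{"offset":[0,0,0],"rot":[0,0,0],"grip":-0.3},{"offset":[0,0,0],"rot":[0,0,0],"grip":-0.9},{"offset":[0,0,0],"rot":[0,0,0],"grip":-1},{"offset":[0,0,0],"rot":[0,0,0],"grip":-1},{"offset":[0,0,0],"rot":[0,0,0],"grip":-1},{"offset":[0,0,0],"rot":[0,0,0],"grip":-1},{"offset":[0,0,0],"rot":[0,0,0],"grip":-1},{"offset":[0,0,0],"rot":[0,0,0],"grip":-1}]' 20
python3 -c "
from h import *
s=monitor.get_obs();print(s['eef_pos'],s['gripper_width'],s['grasp_force']);zoom('z3.png')"
```

```text
t: 3.7
eef_pos: [0.419, 0.2732, 0.0399]
ee_rot: [-3.137, -0.008, -2.298]
contact_force: [-0.5, -0.2, 0.0]
gripper_width: 0.0007
grasp_force: 0.0
[0.41898655 0.27315468 0.03987029] 0.0007445092381824434 0.0
```

View pics/z3.png

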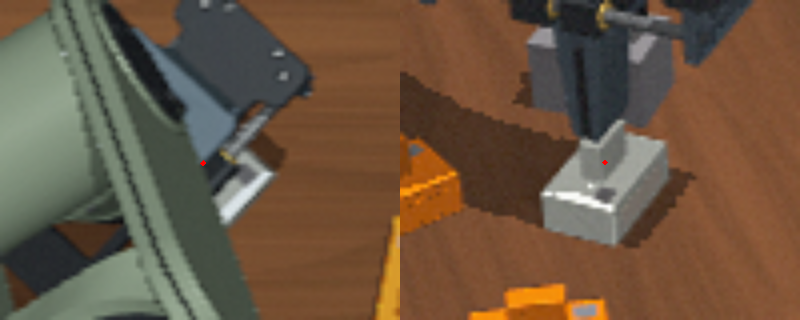

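The closed tips sit just above the rib at side zoom (600,130). The real fingertips are therefore about 22 mm higher than the reported TCP implies. I'll open, go down about 20 mm and close.

```bash
python3 -m creep '[{"offset":[0,0,-0.3],"rot":[0,0,0],"grip":0},{"offset":[0,0,-0.3],"rot":[0,0,0],"grip":0},{"offset":[0,0,-0.3],"rot":[0,0,0],"grip":0},{"offset":[0,0,-0.3],"rot":[0,0,0],"grip":0},{"offset":[0,0,0.2],"rot":[0,0,0],"grip":0},{"offset":[0,0,0.35],"rot":[0,0,0],"grip":0},{"offset":[0,0,0.5],"rot":[0,0,0],"grip":0},{"offset":[0,0,0.5],"rot":[0,0,0],"grip":0}]' 20
python3 -m creep '[{"offset":[0,0,0],"rot":[0,0,0],"grip":-1},{"offset":[0,0,0],"rot":[0,0,0],"grip":-1},{"offset":[0,0,0],"rot":[0,0,0],"grip":-1},{"offset":[0,0,0],"rot":[0,0,0],"grip":-1},{"offset":[0,0,0],"rot":[0,0,0],"grip":-1},{"offset":[0,0,0],"rot":[0,0,0],"grip":-1}]' 20
python3 -c "
from h import *
s=monitor.get_obs();print(s['eef_pos'],s['gripper_width'],s['grasp_force']);zoom('z4.png')"
```

```text
t: 4.6
eef_pos: [0.4185, 0.2727, 0.0192]
ee_rot: [-3.138, -0.009, -2.298]
contact_force: [-0.4, 0.3, 0.4]
gripper_width: 0.0455
grasp_force: 0.0
t: 5.2
eef_pos: [0.419, 0.2731, 0.02]
ee_rot: [-3.137, -0.007, -2.298]
contact_force: [-0.1, 0.4, 1.2]
gripper_width: 0.0138
grasp_force: 20.0
[0.41902042 0.27307499 0.02003947] 0.013809081739218201 19.983608722686768
```

View pics/z4.png

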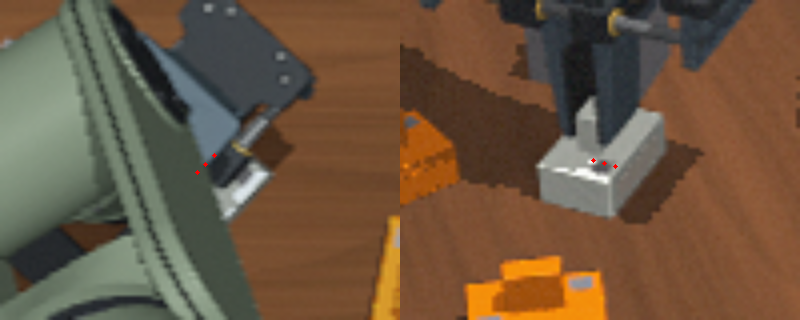

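The cartridge is gripped (opening 13.8 mm, 20 N). Next I lift it and carry it to above pocket 0.

```bash
python3 -m creep '[{"offset":[0,0,-1],"rot":[0,0,0],"grip":-1},{"offset":[0,0,-2.5],"rot":[0,0,0],"grip":-1},{"offset":[0,0,-2.5],"rot":[0,0,0],"grip":-1},{"offset":[0,0,-2.5],"rot":[0,0,0],"grip":-1}]' 30
python3 -c "
from h import *
go([.549,.0652,.12],np.radians(163.4))"
```

```text
t: 5.7
eef_pos: [0.4202, 0.2744, 0.1215]
ee_rot: [-3.136, -0.004, -2.298]
contact_force: [-0.8, 0.4, -2.1]
gripper_width: 0.0135
grasp_force: 30.0
off [ 1.766 -5.883  0.077] rot [-0.08 -0.   12.99] q6 -1.85
```

```bash
python3 -m creep '[{"offset":[1.77,-5.88,0],"rot":[0,0,13],"grip":-1},{"offset":[1.77,-5.88,0],"rot":[0,0,13],"grip":-1},{"offset":[1.77,-5.88,0],"rot":[0,0,13],"grip":-1},{"offset":[1.77,-5.88,0],"rot":[0,0,13],"grip":-1},{"offset":[1.77,-5.88,0],"rot":[0,0,13],"grip":-1},{"offset":[1.77,-5.88,0],"rot":[0,0,13],"grip":-1},{"offset":[1.77,-5.88,0],"rot":[0,0,13],"grip":-1},{"offset":[1.77,-5.88,0],"rot":[0,0,13],"grip":-1}]'
python3 -m creep '[{"offset":[0,0,0],"rot":[0,0,0],"grip":-1},{"offset":[0,0,0],"rot":[0,0,0],"grip":-1},{"offset":[0,0,0],"rot":[0,0,0],"grip":-1}]'
python3 -c "
from h import *
go([.549,.0652,.12],np.radians(163.4))
p0=[.549,.0652,.05]
zoom('z5.png',[[.549,.0652,.05],[.549,.0652,.12]])
o,d=ray(load('side'),[[0,0]])"
```

```text
t: 6.5
eef_pos: [0.5461, 0.0637, 0.1184]
ee_rot: [-3.131, -0.005, 2.845]
contact_force: [-0.7, 0.1, -0.7]
gripper_width: 0.0139
grasp_force: 30.0
t: 6.8
eef_pos: [0.5472, 0.0646, 0.1205]
ee_rot: [-3.132, -0.001, 2.852]
contact_force: [-0.2, 0.2, -0.8]
gripper_width: 0.0139
grasp_force: 30.0
off [-0.04   0.027  0.012] rot [-0.11 -0.01  0.  ] q6 -1.17
```

View pics/z5.png

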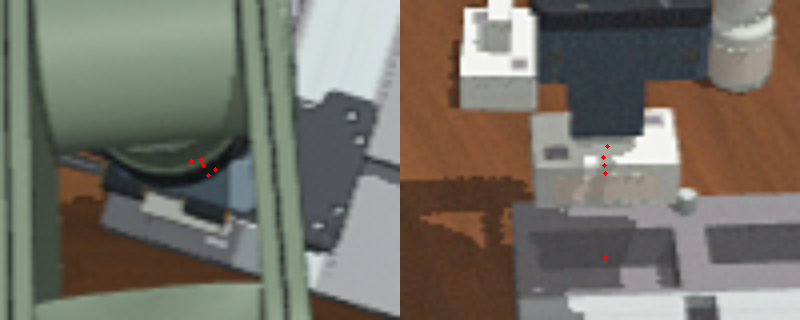

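The side view shows the held cartridge above pocket 0. Its block corners in zoom coordinates are about (532,112), (672,108), (680,203) and (537,205). The pocket below runs from x 530 to 680. I'll compute the offset from these corners.

```bash
cat >> h.py <<'E'
C0=np.array([.577,.0015]);A=np.radians(-16.6);RC=np.array([[np.cos(A),-np.sin(A)],[np.sin(A),np.cos(A)]])
def carr(p): return (np.asarray(p)[...,:2]-C0)@RC*1000
def world(q): return C0+RC@(np.array(q)/1000)
E
python3 -c "
from h import *
c=load('side');s=monitor.get_obs();t=s['eef_pos']-[0,0,.011]
x,y=proj(c,[t])[0].astype(int);print(x,y)
z=lambda u:np.array(u,float)/4+[x-50,y-40]-[100,0]-.4
tp=z([[532,112],[672,108]]);fb=z([[680,203],[537,205]])
print('pix',tp,fb)
a=carr(onz(c,tp,.1265));b=carr(onz(c,fb,.1005));print(a,b,'mid',(a.mean(0)+b.mean(0))/2, 'tcp',carr(s['eef_pos']))
# carrier in side: corners on top plane from edges of dark pocket
print('dowels',carr(onz(c,z([[687,190]]),.062)))
print(proj(c,[[*world(q),.05] for q in([-90,102],[-82,77],[-8,77],[-8,29],[-82,29])]))
cv2.imwrite('/tmp/zz.png',c['img'][y-40:y+60,x-50:x+50])
g=c['img'].astype(int).min(2)
for X in (215,225,235): print(X,g[y-20:y+45,X])
"
```

```text
323 192
pix [[305.6 179.6]
 [340.6 178.6]] [[342.6  202.35]
 [306.85 202.85]]
[[-80.57596899  74.31676687]
 [-11.43292884  74.11670774]] [[-10.71924184  31.26657038]
 [-80.36441283  33.39139119]] mid [-45.77313812  53.27285904] tcp [-46.34275826  52.13504517]
dowels [[ 0.29375206 90.94459519]]
[[300.45984063 201.82489256]
 [304.92102121 209.18774728]
 [340.79635214 207.98541212]
 [343.1074231  222.91741514]
 [306.17162656 224.21639002]]
215 [47 50 54 47 50 51 50 45 51 54 51 51 52 56 46 53 53 52 50 60 60 55 57 48
 57 55 56 55 37 31 38 33 36 29 40 36 31 37 36 57 18  9  9 15 15 21 11 25
  9 14 13 12 21 26  8 17  9 15 25 12 15  8 20 13 16]
225 [51 53 53 53 51 48 53 51 54 54 53 51 46 56 54 52 49 49 52 51 47 47 47 48
 55 56 35 36 40 35 39 35 35 37 42 35 36 51 54 33  9  8 21 21 23  8 23 18
  8 12 25 26  9 14 23 15 25 10 15 17 16  9 19  9 24]
235 [53 51 49 52 49 50 47 51 53 53 57 51 50 54 48 51 52 53 53 53 50 52 55 41
 34 34 38 40 30 35 34 41 38 36 36 27 29 36 34 36 58 56 42  4 11  4 12  6
  7  8 18  9 16  9 16 22 17 15 25 19 18 17 27 18 17]
```

```bash
python3 -m creep '[{"offset":[-0.02,-0.01,0.5],"rot":[-0.1,0,0],"grip":-1},{"offset":[-0.02,-0.01,1.0],"rot":[-0.1,0,0],"grip":-1},{"offset":[-0.02,-0.01,1.2],"rot":[-0.1,0,0],"grip":-1},{"offset":[-0.02,-0.01,1.35],"rot":[-0.1,0,0],"grip":-1},{"offset":[-0.02,-0.01,1.45],"rot":[-0.1,0,0],"grip":-1},{"offset":[-0.02,-0.01,1.55],"rot":[-0.1,0,0],"grip":-1},{"offset":[-0.02,-0.01,1.6],"rot":[-0.1,0,0],"grip":-1}]'
python3 -c "
from h import *
s=monitor.get_obs();print(carr(s['eef_pos']));go([*world([-45.6,51.8]),.044],A+np.pi)"
```

```text
t: 7.6
eef_pos: [0.5485, 0.0635, 0.0576]
ee_rot: [3.141, 0.001, 2.851]
contact_force: [-0.4, -0.5, -1.4]
gripper_width: 0.0138
grasp_force: 30.0
[-44.98409749  51.28567146]
off [0.016 0.013 0.34 ] rot [ 0.    0.01 -0.01] q6 -1.18
```

```bash
python3 -m creep '[{"offset":[0,0,0.15],"rot":[0,0,0],"grip":-1},{"offset":[0,0,0.25],"rot":[0,0,0],"grip":-1},{"offset":[0,0,0.35],"rot":[0,0,0],"grip":-1},{"offset":[0,0,0.4],"rot":[0,0,0],"grip":-1},{"offset":[0,0,0.4],"rot":[0,0,0],"grip":-1}]'
python3 -c "
from h import *
s=monitor.get_obs();print(carr(s['eef_pos']))"
```

```text
t: 8.1
eef_pos: [0.5487, 0.0635, 0.0439]
ee_rot: [3.141, 0.002, 2.851]
contact_force: [-4.2, 0.1, 16.6]
gripper_width: 0.0139
grasp_force: 30.0
[-44.84609546  51.35756342]
```

Seated at the predicted height with 17 N. I'll release, lift and check the remaining items.

```bash
python3 -m creep '[{"offset":[0,0,0.3],"rot":[0,0,0],"grip":0.1},{"offset":[0,0,0.3],"rot":[0,0,0],"grip":0.1},{"offset":[0,0,0.3],"rot":[0,0,0],"grip":0.1},{"offset":[0,0,0.3],"rot":[0,0,0],"grip":0.1},{"offset":[0,0,-1],"rot":[0,0,0],"grip":0.1},{"offset":[0,0,-2],"rot":[0,0,0],"grip":0.1},{"offset":[0,0,-2],"rot":[0,0,0],"grip":0.1}]'
cat >> h.py <<'E'
def chk(n='side'):
    for r in rects(snap(n),.026,150 if n=='top' else 120,150,2500):
        print(n,r[3].round(0),r[0].round(4),r[1].round(0),round(r[2],1))
E
python3 -c "
from h import *
chk('side');chk('top')
go([.5747,.3019,.12],np.radians(68.7));go([.5747,.3019,.12],np.radians(68.7+180))"
```

```text
t: 8.8
eef_pos: [0.5527, 0.064, 0.1276]
ee_rot: [3.137, 0.013, 2.851]
contact_force: [-0.1, -0.4, 0.7]
gripper_width: 0.0501
grasp_force: 0.0
side [340. 441.] [ 0.3988 -0.3949] [44. 83.] 69.0
side [304. 359.] [ 0.3979 -0.2388] [62. 75.] 6.3
side [484. 257.] [ 0.8132 -0.1324] [ 60. 111.] 58.7
side [298. 165.] [0.5704 0.291 ] [ 44. 118.] 70.3
side [359. 158.] [0.7168 0.2682] [ 34. 136.] 67.1
side [ 67. 155.] [0.0829 0.5183] [ 30. 146.] 84.4
side [351. 123.] [0.7572 0.4153] [ 37. 144.] 66.7
side [151. 135.] [0.2755 0.5522] [ 71. 320.] 85.8
side [295.  96.] [0.671  0.5981] [ 75. 241.] 75.5
side [267.  21.] [0.7477 1.1509] [107. 131.] 90.3
top [105. 317.] [0.2669 0.4842] [66. 67.] 64.6
top [491. 261.] [ 0.4014 -0.3862] [43. 69.] 68.5
top [421. 261.] [ 0.4009 -0.229 ] [45. 69.] 6.2
top [190. 183.] [0.5747 0.3019] [44. 71.] 68.7
top [437. 174.] [ 0.5987 -0.2663] [ 45. 197.] 1.4
top [208. 122.] [0.7172 0.2641] [33. 35.] 90.4
top [ 97. 126.] [0.7096 0.5146] [ 73. 233.] 110.6
top [382.  84.] [ 0.8105 -0.1405] [59. 61.] 124.4
top [269.  47.] [0.8679 0.1224] [134. 221.] 92.9
off [1.088 5.896 0.057] rot [ -0.02   0.03 -17.07] q6 -1.18
off [1.088 5.896 0.057] rot [ -0.02   0.03 -17.07] q6 -1.18
```

```bash
python3 -m creep '[{"offset":[1.09,5.9,0],"rot":[0,0,-17.1],"grip":0.1},{"offset":[1.09,5.9,0],"rot":[0,0,-17.1],"grip":0.1},{"offset":[1.09,5.9,0],"rot":[0,0,-17.1],"grip":0.1},{"offset":[1.09,5.9,0],"rot":[0,0,-17.1],"grip":0.1},{"offset":[1.09,5.9,0],"rot":[0,0,-17.1],"grip":0.1},{"offset":[1.09,5.9,0],"rot":[0,0,-17.1],"grip":0.1},{"offset":[1.09,5.9,0],"rot":[0,0,-17.1],"grip":0.1},{"offset":[1.09,5.9,0],"rot":[0,0,-17.1],"grip":0.1}]'
python3 -c "
from h import *
go([.5747,.3019,.12],np.radians(68.7+180))"
```

```text
t: 9.7
eef_pos: [0.5728, 0.302, 0.1184]
ee_rot: [3.14, -0.004, -2.225]
contact_force: [-0.2, 0.8, -0.5]
gripper_width: 0.0503
grasp_force: 0.0
off [-0.027 -0.039 -0.041] rot [ 0.02 -0.05 -3.24] q6 -2.02
```

```bash
python3 -m creep '[{"offset":[0,0,0],"rot":[0,0,-3.25],"grip":0.1},{"offset":[0,0,0],"rot":[0,0,-3.25],"grip":0.1},{"offset":[0,0,0],"rot":[0,0,-3.25],"grip":0.1},{"offset":[0,0,1.0],"rot":[0,0,-3.25],"grip":0.1},{"offset":[0,0,1.5],"rot":[0,0,-3.25],"grip":0.1},{"offset":[0,0,1.5],"rot":[0,0,-3.25],"grip":0.1},{"offset":[0,0,1.5],"rot":[0,0,-3.25],"grip":0.1},{"offset":[0,0,1.5],"rot":[0,0,-3.25],"grip":0.1}]'
python3 -c "
from h import *
go([.5747,.3019,.02],np.radians(68.7+180))"
```

```text
t: 10.5
eef_pos: [0.5751, 0.3025, 0.0625]
ee_rot: [-3.139, 0.002, -1.95]
contact_force: [0.6, -0.5, 0.1]
gripper_width: 0.0501
grasp_force: 0.0
off [0.018 0.007 1.063] rot [-0.02  0.02 -0.08] q6 -2.3
```

```bash
python3 -m creep '[{"offset":[0,0,0.6],"rot":[0,0,0],"grip":0.1},{"offset":[0,0,0.95],"rot":[0,0,0],"grip":0.1},{"offset":[0,0,1.05],"rot":[0,0,0],"grip":0.1},{"offset":[0,0,1.05],"rot":[0,0,0],"grip":-1},{"offset":[0,0,1.05],"rot":[0,0,0],"grip":-1},{"offset":[0,0,1.05],"rot":[0,0,0],"grip":-1},{"offset":[0,0,1.05],"rot":[0,0,0],"grip":-1},{"offset":[0,0,1.05],"rot":[0,0,0],"grip":-1}]' 30
python3 -m creep '[{"offset":[0,0,0],"rot":[0,0,0],"grip":-1},{"offset":[0,0,-1],"rot":[0,0,0],"grip":-1},{"offset":[0,0,-2],"rot":[0,0,0],"grip":-1},{"offset":[0,0,-2.5],"rot":[0,0,0],"grip":-1},{"offset":[0,0,-2.5],"rot":[0,0,0],"grip":-1},{"offset":[0,0,-2.5],"rot":[0,0,0],"grip":-1}]'
python3 -c "
from h import *
go([*world([44.6,52]),.12],A+np.pi)"
```

```text
t: 11.3
eef_pos: [0.5745, 0.3022, 0.0199]
ee_rot: [-3.14, 0.001, -1.949]
contact_force: [-0.2, 0.4, 0.9]
gripper_width: 0.0138
grasp_force: 30.0
t: 11.9
eef_pos: [0.5736, 0.3017, 0.1186]
ee_rot: [3.141, -0.001, -1.949]
contact_force: [-0.2, -1.0, -1.6]
gripper_width: 0.0138
grasp_force: 30.0
off [ 5.551 -3.846 -0.031] rot [-1.000e-02 -1.000e-02  1.699e+01] q6 -2.3
```

```bash
python3 -m creep '[{"offset":[5.55,-3.85,0],"rot":[0,0,17],"grip":-1},{"offset":[5.55,-3.85,0],"rot":[0,0,17],"grip":-1},{"offset":[5.55,-3.85,0],"rot":[0,0,17],"grip":-1},{"offset":[5.55,-3.85,0],"rot":[0,0,17],"grip":-1},{"offset":[5.55,-3.85,0],"rot":[0,0,17],"grip":-1},{"offset":[5.55,-3.85,0],"rot":[0,0,17],"grip":-1},{"offset":[5.55,-3.85,0],"rot":[0,0,17],"grip":-1},{"offset":[5.55,-3.85,0],"rot":[0,0,17],"grip":-1}]'
python3 -c "
from h import *
go([*world([44.6,52]),.12],A+np.pi)"
```

```text
t: 12.7
eef_pos: [0.6338, 0.0375, 0.1164]
ee_rot: [-3.141, -0.005, 3.126]
contact_force: [-0.2, 0.5, -1.9]
gripper_width: 0.0137
grasp_force: 30.0
off [-0.018  0.029 -0.089] rot [-0.01 -0.05  3.14] q6 -1.51
```

```bash
python3 -m creep '[{"offset":[0,0,0],"rot":[0,0,3.15],"grip":-1},{"offset":[0,0,0],"rot":[0,0,3.15],"grip":-1},{"offset":[0,0,0],"rot":[0,0,3.15],"grip":-1},{"offset":[0,0,0],"rot":[0,0,3.15],"grip":-1},{"offset":[0,0,0],"rot":[0,0,3.15],"grip":-1}]'
python3 -c "
from h import *
s=monitor.get_obs();print(carr(s['eef_pos']));go([*world([44.4,52]),.058],A+np.pi)"
```

```text
t: 13.2
eef_pos: [0.6348, 0.0389, 0.1185]
ee_rot: [-3.141, -0.001, 2.861]
contact_force: [0.1, -0.4, -1.2]
gripper_width: 0.0136
grasp_force: 30.0
[44.72675372 52.33699218]
off [ 0.007 -0.007  1.511] rot [-0.01 -0.01  0.11] q6 -1.25
```

```bash
python3 -m creep '[{"offset":[0,0,0.6],"rot":[0,0,0.1],"grip":-1},{"offset":[0,0,1.1],"rot":[0,0,0.1],"grip":-1},{"offset":[0,0,1.25],"rot":[0,0,0.1],"grip":-1},{"offset":[0,0,1.35],"rot":[0,0,0.1],"grip":-1},{"offset":[0,0,1.45],"rot":[0,0,0.1],"grip":-1},{"offset":[0,0,1.5],"rot":[0,0,0.1],"grip":-1},{"offset":[0,0,1.5],"rot":[0,0,0.1],"grip":-1}]'
python3 -c "
from h import *
s=monitor.get_obs();print(carr(s['eef_pos']));go([*world([44.4,52]),.044],A+np.pi)"
```

```text
t: 13.9
eef_pos: [0.6393, 0.0374, 0.0631]
ee_rot: [3.141, 0.01, 2.853]
contact_force: [2.3, -4.2, 8.5]
gripper_width: 0.0141
grasp_force: 30.0
[49.44065581 52.17749512]
off [ 0.131 -0.005  0.475] rot [0.   0.12 0.01] q6 -1.24
```

```bash
python3 -m creep '[{"offset":[0,0,0],"rot":[0,0,0],"grip":-1},{"offset":[0,0,0],"rot":[0,0,0],"grip":-1},{"offset":[0,0,0],"rot":[0,0,0],"grip":-1}]'
python3 -c "
from h import *
s=monitor.get_obs();print(carr(s['eef_pos']));go([*world([44.4,52]),.044],A+np.pi)
c=snap('side');x,y=proj(c,[s['eef_pos']])[0].astype(int)
cv2.imwrite('pics/p2.png',cv2.resize(c['img'][y-50:y+50,x-80:x+60,::-1],None,fx=5,fy=5,interpolation=cv2.INTER_CUBIC));print(x,y)"
```

```text
t: 14.2
eef_pos: [0.6393, 0.0374, 0.0631]
ee_rot: [3.141, 0.01, 2.853]
contact_force: [3.9, -4.4, 8.4]
gripper_width: 0.0139
grasp_force: 30.0
[49.4487144  52.19437003]
off [ 0.131 -0.005  0.476] rot [0.   0.12 0.01] q6 -1.24
370 209
```

View pics/p2.png

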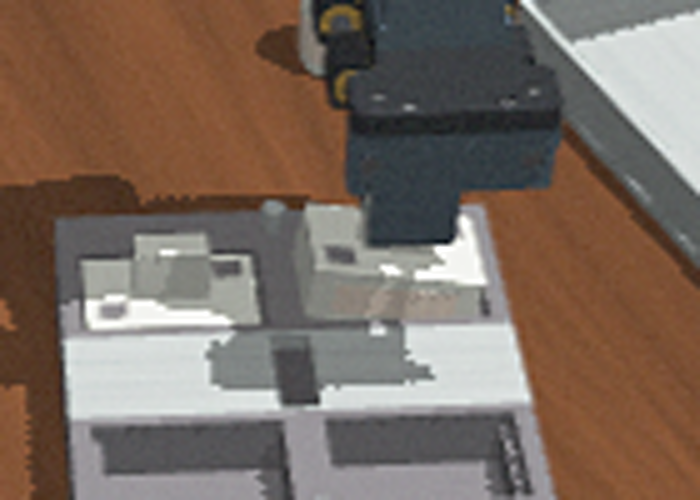

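Side picture: the cartridge is tight against the left wall of pocket 2, with its left edge near x 303. A dark gap shows on the right at (487,300), and it is only about 7 mm deep. I'll compute its offset in the hand.

```bash
python3 -c "
from h import *
c=load('side');f=lambda u,z:carr(onz(c,[np.array(u)/5+[290,159]-.4],z))[0].round(1)
for z in(.043,.046): print(z,'front-bottom-left',f([303,312],z),'top front right',f([485,285],z+.026),'tfl',f([313,275],z+.026),'top back left',f([306,205],z+.026))
print('pocket2 corner pred',((proj(c,[[*world(q),.05] for q in([8,29],[82,29],[8,77],[82,77])])-[290,159])*5).round())
c=load('top')
print(proj(c,[[*world([45,53]),.069]]))
"
```

```text
0.043 front-bottom-left [ 8.1 42.6] top front right [77.5 24.2] tfl [10.  34.2] top back left [12.1 79.6]
0.046 front-bottom-left [ 7.5 39. ] top front right [76.7 20.6] tfl [ 9.4 30.5] top back left [11.6 75.7]
pocket2 corner pred [[305. 318.]
 [488. 312.]
 [293. 244.]
 [470. 238.]]
[[303.08206224 154.14445018]]
```

The top front edge slopes down to the right, so the cartridge is tilted about 7° with its left edge on the rim. I'll shift it in +x and press gently.

```bash
python3 -m creep '[{"offset":[-0.07,0,-0.05],"rot":[0,0,0],"grip":-1},{"offset":[-0.14,0,-0.05],"rot":[0,0,0],"grip":-1},{"offset":[-0.19,0,-0.05],"rot":[0,0,0],"grip":-1},{"offset":[-0.19,0,0],"rot":[0,0,0],"grip":-1},{"offset":[-0.19,0,0],"rot":[0,0,0],"grip":-1}]'
python3 -c "
from h import *
s=monitor.get_obs();print(carr(s['eef_pos']))"
python3 -m creep '[{"offset":[0,0,0.1],"rot":[0,0,0],"grip":-1},{"offset":[0,0,0.2],"rot":[0,0,0],"grip":-1},{"offset":[0,0,0.2],"rot":[0,0,0],"grip":-1}]'
python3 -c "
from h import *
s=monitor.get_obs();print(carr(s['eef_pos']))"
```

```text
t: 14.75
eef_pos: [0.6421, 0.0367, 0.0585]
ee_rot: [-3.141, -0.001, 2.851]
contact_force: [-0.3, 0.6, -1.2]
gripper_width: 0.0138
grasp_force: 30.0
[52.30590861 52.33885839]
t: 15.05
eef_pos: [0.6419, 0.0367, 0.0504]
ee_rot: [-3.141, -0.001, 2.851]
contact_force: [-0.3, 0.2, -1.4]
gripper_width: 0.014
grasp_force: 30.0
[52.09819314 52.24341453]
```

```bash
python3 -m creep '[{"offset":[0,0,0.08],"rot":[0,0,0],"grip":-1},{"offset":[0,0,0.15],"rot":[0,0,0],"grip":-1},{"offset":[0,0,0.2],"rot":[0,0,0],"grip":-1},{"offset":[0,0,0.2],"rot":[0,0,0],"grip":-1}]'
python3 -c "
from h import *
s=monitor.get_obs();print(carr(s['eef_pos']))"
```

```text
t: 15.45
eef_pos: [0.6416, 0.037, 0.0477]
ee_rot: [3.141, 0.0, 2.85]
contact_force: [-10.7, 1.2, 21.7]
gripper_width: 0.0139
grasp_force: 30.0
[51.82381461 52.44209725]
```

```bash
python3 -m creep '[{"offset":[0,0,-0.08],"rot":[0,0,0],"grip":-1},{"offset":[0,0,-0.08],"rot":[0,0,0],"grip":-0.3},{"offset":[0,0,-0.08],"rot":[0,0,0],"grip":-0.2},{"offset":[0,0,-0.08],"rot":[0,0,0],"grip":-0.2},{"offset":[0,0,-1],"rot":[0,0,0],"grip":-0.2},{"offset":[0,0,-1.5],"rot":[0,0,0],"grip":-1},{"offset":[0,0,-1.5],"rot":[0,0,0],"grip":-1},{"offset":[0,0,-1.5],"rot":[0,0,0],"grip":-1}]'
python3 -c "
from h import *
s=monitor.get_obs();print(carr(s['eef_pos']));go([*world([45,52.5]),.068],A+np.pi)
c=snap('side');x,y=proj(c,[[*world([45,53]),.05]])[0].astype(int)
cv2.imwrite('pics/p3.png',cv2.resize(c['img'][y-50:y+40,x-80:x+40,::-1],None,fx=6,fy=6,interpolation=cv2.INTER_CUBIC));print(x,y)
t=snap('top')
for r in rects(t,.05): print(r[3],carr(r[0]),r[1])
"
```

```text
t: 16.25
eef_pos: [0.6426, 0.0366, 0.103]
ee_rot: [-3.141, 0.001, 2.851]
contact_force: [-0.1, -0.2, -0.3]
gripper_width: 0.0151
grasp_force: 0.0
[52.87157155 52.39776316]
off [0.197 0.002 0.876] rot [-0.    0.01 -0.02] q6 -1.24
367 214
[312.00632911 347.63291139] [-358.95607485  -91.40857701] [ 21.793837 143.99179 ]
[104.55813953 316.70542636] [-430.38099949  366.46228018] [65.06971 66.03957]
[490.51111111 261.        ] [ -59.66696905 -415.66613491] [42.40144 67.90693]
[420.71578947 260.66315789] [-104.37845891 -267.6870015 ] [44.011433 67.72916 ]
[349.14322251 187.00511509] [  0.06756444 -59.80595865] [ 82.39866 179.09448]
[436.74476987 174.26359833] [  92.46207392 -247.29165321] [ 43.86095 194.07378]
[ 97.37214612 126.44748858] [-22.55178617 519.41155754] [ 72.61167 229.45491]
[382.18918919  84.09459459] [256.66354632 -69.33522544] [58.33341  59.962826]
```

View pics/p3.png

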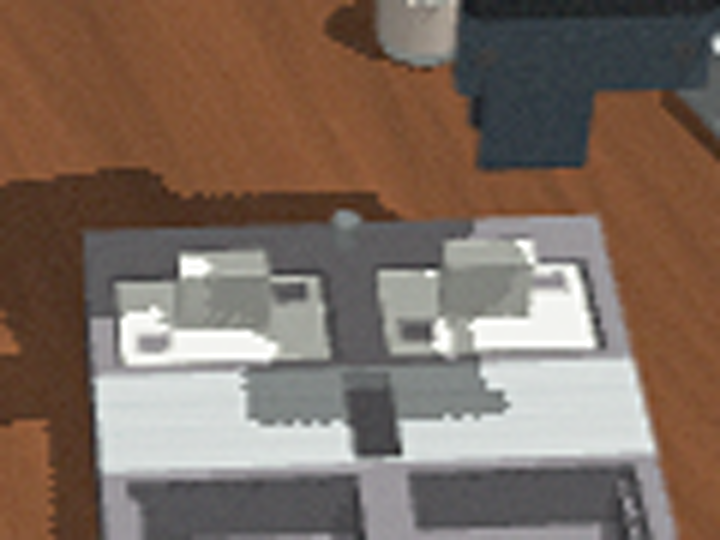

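Both cartridges now look flush in pockets 0 and 2, with an even rim all round. I'll press briefly on each rib with closed fingertips to be sure.

```bash
python3 -m creep '[{"offset":[0.2,0,0.3],"rot":[0,0,0],"grip":-1},{"offset":[0.2,0,0.6],"rot":[0,0,0],"grip":-1},{"offset":[0.2,0,0.8],"rot":[0,0,0],"grip":-1},{"offset":[0.2,0,0.9],"rot":[0,0,0],"grip":-1},{"offset":[0.2,0,1.0],"rot":[0,0,0],"grip":-1},{"offset":[0.2,0,1.05],"rot":[0,0,0],"grip":-1}]'
python3 -m creep '[{"offset":[0,0,-1.2],"rot":[0,0,0],"grip":-1},{"offset":[0,0,-1.2],"rot":[0,0,0],"grip":0.1},{"offset":[0,0,-1.2],"rot":[0,0,0],"grip":0.1}]'
python3 -c "
from h import *
for p,y in(([.4009,-.229],6.2),([.4014,-.3862],68.5)):
  go([*p,.12],np.radians(y));print(y-np.degrees(np.arctan2(p[1],p[0])))"
```

```text
t: 16.95
eef_pos: [0.6351, 0.0389, 0.0611]
ee_rot: [-3.141, 0.0, 2.851]
contact_force: [0.9, -0.3, 0.2]
gripper_width: 0.0004
grasp_force: 0.0
t: 17.25
eef_pos: [0.6361, 0.039, 0.1112]
ee_rot: [3.14, 0.004, 2.85]
contact_force: [-1.0, -0.4, 0.3]
gripper_width: 0.0133
grasp_force: 0.0
off [ 3.71  -8.105 -0.245] rot [ 0.    0.05 -4.58] q6 -1.24
35.93564575241059
off [  2.57  -11.867  -0.245] rot [ -0.03   0.05 -17.04] q6 -1.24
112.39437817534517
```

```bash
python3 -m creep '[{"offset":[3.71,-8.1,-0.2],"rot":[0,0,-4.6],"grip":0.1},{"offset":[3.71,-8.1,-0.2],"rot":[0,0,-4.6],"grip":0.1},{"offset":[3.71,-8.1,-0.2],"rot":[0,0,-4.6],"grip":0.1},{"offset":[3.71,-8.1,-0.2],"rot":[0,0,-4.6],"grip":0.1},{"offset":[3.71,-8.1,-0.2],"rot":[0,0,-4.6],"grip":0.1},{"offset":[3.71,-8.1,-0.2],"rot":[0,0,-4.6],"grip":0.1},{"offset":[3.71,-8.1,-0.2],"rot":[0,0,-4.6],"grip":0.1},{"offset":[3.71,-8.1,-0.2],"rot":[0,0,-4.6],"grip":0.1}]'
python3 -m creep '[{"offset":[0,0,0],"rot":[0,0,0],"grip":0.1},{"offset":[0,0,0],"rot":[0,0,0],"grip":0.1}]'
python3 -c "
from h import *
chk('side')
go([.4009,-.229,.06],np.radians(6.2))"
```

```text
t: 18.05
eef_pos: [0.3959, -0.2312, 0.1167]
ee_rot: [3.141, -0.002, -3.036]
contact_force: [0.3, 0.8, 0.0]
gripper_width: 0.0504
grasp_force: 0.0
t: 18.25
eef_pos: [0.4003, -0.2282, 0.1171]
ee_rot: [3.141, 0.001, -3.031]
contact_force: [0.4, -0.6, 0.0]
gripper_width: 0.0501
grasp_force: 0.0
side [339. 441.] [ 0.3988 -0.3949] [43. 83.] 69.0
side [304. 359.] [ 0.3979 -0.2388] [62. 75.] 6.3
side [ 54. 354.] [ 0.0223 -0.075 ] [ 84. 164.] 0.3
side [484. 257.] [ 0.8131 -0.1325] [ 60. 111.] 58.7
side [358. 158.] [0.7152 0.2689] [ 36. 136.] 66.1
side [347. 123.] [0.7498 0.4266] [ 59. 189.] 66.7
side [151. 135.] [0.2755 0.5522] [ 71. 320.] 85.8
side [106.  62.] [0.236  1.0285] [132. 431.] 86.6
side [240.  68.] [0.5661 0.8302] [ 84. 858.] 111.5
side [253.  60.] [0.6199 0.9234] [206. 965.] 103.5
off [-0.004 -0.028  1.428] rot [0.   0.01 0.04] q6 -2.23
```

```bash
python3 -m creep '[{"offset":[0,-0.02,1.0],"rot":[0,0,0],"grip":0.1},{"offset":[0,-0.02,1.8],"rot":[0,0,0],"grip":0.1},{"offset":[0,-0.02,2.2],"rot":[0,0,0],"grip":0.1},{"offset":[0,-0.02,2.42],"rot":[0,0,0],"grip":0.1},{"offset":[0,-0.02,2.42],"rot":[0,0,0],"grip":-1},{"offset":[0,-0.02,2.42],"rot":[0,0,0],"grip":-1},{"offset":[0,-0.02,2.42],"rot":[0,0,0],"grip":-1},{"offset":[0,-0.02,2.42],"rot":[0,0,0],"grip":-1}]' 30
python3 -m creep '[{"offset":[0,0,0],"rot":[0,0,0],"grip":-1},{"offset":[0,0,-1],"rot":[0,0,0],"grip":-1},{"offset":[0,0,-2],"rot":[0,0,0],"grip":-1},{"offset":[0,0,-2.5],"rot":[0,0,0],"grip":-1},{"offset":[0,0,-2.5],"rot":[0,0,0],"grip":-1},{"offset":[0,0,-2.5],"rot":[0,0,0],"grip":-1}]'
cat >> h.py <<'E'
def held():
    "offset of held cartridge centre from TCP, in tool axes (mm), from side silhouette extents"
    s=monitor.get_obs();c=snap('side');t=s['eef_pos'];yw=s['ee_rot'][2]
    r=np.array([[np.cos(yw),-np.sin(yw)],[np.sin(yw),np.cos(yw)]])
    def ext(d):
        b=[[*(t[:2]+d+r@[a*.035,e*.022]),t[2]-.02+z] for a in(-1,1) for e in(-1,1) for z in(0,.026)]
        p=proj(c,b);return np.array([p[:,0].min(),p[:,0].max(),p[:,1].max()])
    e0=ext(np.zeros(2));I=c['img'].astype(int);mn=I.min(2);m=((mn>70)&(I.max(2)-mn<40)).astype(np.uint8)
    x,y=int(e0[:2].mean()),int(e0[2]);roi=np.zeros_like(m);roi[y-60:y+20,x-50:x+50]=1;m*=roi
    N,L,st,ce=cv2.connectedComponentsWithStats(m);i=1+np.argmax(st[1:,4])
    o=np.array([st[i][0]-.5,st[i][0]+st[i][2]-.5,st[i][1]+st[i][3]-.5])
    J=np.c_[(ext(np.array([.01,0]))-e0)/.01,(ext(np.array([0,.01]))-e0)/.01]
    d=np.linalg.lstsq(J,o-e0,rcond=None)[0];q=r.T@d*1000;q[1]*=-1
    print('ext obs',o,'pred',e0.round(1),'offset tool xy mm',q.round(1),'world',(d*1000).round(1),'area',st[i][4])
E
python3 -c "
from h import *
held()
go([*world([44.6,-53]),.12],A+np.pi)"
```

```text
t: 19.1
eef_pos: [0.4007, -0.2299, 0.0215]
ee_rot: [-3.14, 0.002, -3.031]
contact_force: [-0.2, 0.3, 0.2]
gripper_width: 0.0212
grasp_force: 0.0
t: 19.7
eef_pos: [0.3994, -0.2294, 0.1203]
ee_rot: [-3.141, 0.0, -3.031]
contact_force: [0.1, 0.3, -2.1]
gripper_width: 0.0135
grasp_force: 30.0
ext obs [275.5 328.5 341.5] pred [275.4 329.  341.7] offset tool xy mm [0.1 0.5] world [-0.1  0.5] area 1131
off [-5.571  3.584 -0.015] rot [ 0.01 -0.02  4.58] q6 -2.23
```

```bash
python3 -m creep '[{"offset":[-5.59,3.56,0],"rot":[0,0,4.6],"grip":-1},{"offset":[-5.59,3.56,0],"rot":[0,0,4.6],"grip":-1},{"offset":[-5.59,3.56,0],"rot":[0,0,4.6],"grip":-1},{"offset":[-5.59,3.56,0],"rot":[0,0,4.6],"grip":-1},{"offset":[-5.59,3.56,0],"rot":[0,0,4.6],"grip":-1},{"offset":[-5.59,3.56,0],"rot":[0,0,4.6],"grip":-1},{"offset":[-5.59,3.56,0],"rot":[0,0,4.6],"grip":-1},{"offset":[-5.59,3.56,0],"rot":[0,0,4.6],"grip":-1}]'
python3 -m creep '[{"offset":[0,0,0],"rot":[0,0,0],"grip":-1},{"offset":[0,0,0],"rot":[0,0,0],"grip":-1}]'
python3 -c "
from h import *
s=monitor.get_obs();print(carr(s['eef_pos']))
go([*world([45.5,-53.6]),.058],A+np.pi)"
```

```text
t: 20.55
eef_pos: [0.6051, -0.0631, 0.1183]
ee_rot: [-3.14, -0.004, 2.852]
contact_force: [-1.3, 0.0, -0.7]
gripper_width: 0.0139
grasp_force: 30.0
t: 20.75
eef_pos: [0.6053, -0.0643, 0.1203]
ee_rot: [-3.141, -0.001, 2.849]
contact_force: [-0.3, -0.2, -2.1]
gripper_width: 0.014
grasp_force: 30.0
[ 45.92998571 -55.01185901]
off [0.01  0.036 1.558] rot [-0.01 -0.01 -0.03] q6 -1.4
```

```bash
python3 -m creep '[{"offset":[0,0.02,0.6],"rot":[0,0,0],"grip":-1},{"offset":[0,0.02,1.1],"rot":[0,0,0],"grip":-1},{"offset":[0,0.02,1.2],"rot":[0,0,0],"grip":-1},{"offset":[0,0.02,1.3],"rot":[0,0,0],"grip":-1},{"offset":[0,0.02,1.4],"rot":[0,0,0],"grip":-1},{"offset":[0,0.02,1.5],"rot":[0,0,0],"grip":-1},{"offset":[0,0.02,1.55],"rot":[0,0,0],"grip":-1}]'
python3 -c "
from h import *
s=monitor.get_obs();print(carr(s['eef_pos']))
go([*world([45.5,-53.6]),.044],A+np.pi)"
```

```text
t: 21.45
eef_pos: [0.6069, -0.0627, 0.0589]
ee_rot: [3.142, 0.001, 2.85]
contact_force: [0.3, 0.1, -0.3]
gripper_width: 0.0135
grasp_force: 30.0
[ 47.02689085 -53.02323266]
off [ 0.039 -0.014  0.373] rot [ 0.    0.01 -0.02] q6 -1.4
```

Clear inside the pocket. I'll seat it.

```bash
python3 -m creep '[{"offset":[0,0,0.15],"rot":[0,0,0],"grip":-1},{"offset":[0,0,0.25],"rot":[0,0,0],"grip":-1},{"offset":[0,0,0.35],"rot":[0,0,0],"grip":-1},{"offset":[0,0,0.4],"rot":[0,0,0],"grip":-1},{"offset":[0,0,0.42],"rot":[0,0,0],"grip":-1}]'
python3 -c "
from h import *
s=monitor.get_obs();print(carr(s['eef_pos']))"
```

```text
t: 21.95
eef_pos: [0.6067, -0.0628, 0.0451]
ee_rot: [-3.141, 0.001, 2.851]
contact_force: [-8.2, 0.9, 22.7]
gripper_width: 0.0137
grasp_force: 30.0
[ 46.79636741 -53.10157673]
```

```bash
python3 -m creep '[{"offset":[0,0,0.35],"rot":[0,0,0],"grip":0.1},{"offset":[0,0,0.35],"rot":[0,0,0],"grip":0.1},{"offset":[0,0,0.35],"rot":[0,0,0],"grip":0.1},{"offset":[0,0,0.35],"rot":[0,0,0],"grip":0.1},{"offset":[0,0,-1],"rot":[0,0,0],"grip":0.1},{"offset":[0,0,-1.8],"rot":[0,0,0],"grip":0.1},{"offset":[0,0,-1.8],"rot":[0,0,0],"grip":0.1}]'
python3 -c "
from h import *
chk('side')
go([.4014,-.3862,.12],np.radians(68.5))"
```

```text
t: 22.65
eef_pos: [0.6108, -0.063, 0.1201]
ee_rot: [3.14, 0.013, 2.851]
contact_force: [0.3, -0.5, 0.0]
gripper_width: 0.0499
grasp_force: 0.0
side [340. 441.] [ 0.3988 -0.3949] [44. 83.] 69.0
side [314. 262.] [ 0.4983 -0.0253] [43. 61.] 73.3
side [484. 257.] [ 0.8131 -0.1325] [ 60. 111.] 58.7
side [324. 233.] [0.5418 0.04  ] [48. 87.] 163.4
side [356. 159.] [0.7115 0.2702] [ 28. 135.] 69.6
side [151. 136.] [0.2755 0.5522] [ 71. 320.] 85.8
side [321. 110.] [0.7057 0.5279] [144. 342.] 108.2
side [265.  22.] [0.7385 1.1427] [ 89. 115.] 90.3
off [ 2.649 -9.231 -0.104] rot [ -0.05   0.08 -17.03] q6 -1.4
```

```bash
python3 -m creep '[{"offset":[2.65,-9.23,-0.1],"rot":[0,0,18.97],"grip":0.1},{"offset":[2.65,-9.23,-0.1],"rot":[0,0,18.97],"grip":0.1},{"offset":[2.65,-9.23,-0.1],"rot":[0,0,18.97],"grip":0.1},{"offset":[2.65,-9.23,-0.1],"rot":[0,0,18.97],"grip":0.1},{"offset":[2.65,-9.23,-0.1],"rot":[0,0,18.97],"grip":0.1},{"offset":[2.65,-9.23,-0.1],"rot":[0,0,18.97],"grip":0.1},{"offset":[2.65,-9.23,-0.1],"rot":[0,0,18.97],"grip":0.1},{"offset":[2.65,-9.23,-0.1],"rot":[0,0,18.97],"grip":0.1}]'
python3 -c "
from h import *
go([.4014,-.3862,.12],np.radians(68.5))"
```

```text
t: 23.5
eef_pos: [0.3966, -0.3877, 0.1163]
ee_rot: [-3.14, -0.001, 1.643]
contact_force: [0.3, 1.1, 0.1]
gripper_width: 0.0502
grasp_force: 0.0
off [ 0.029  0.122 -0.091] rot [-0.02 -0.01  5.12] q6 -0.87
```

```bash
python3 -m creep '[{"offset":[0,0,0],"rot":[0,0,5.1],"grip":0.1},{"offset":[0,0,0],"rot":[0,0,5.1],"grip":0.1},{"offset":[0,0,0],"rot":[0,0,5.1],"grip":0.1},{"offset":[0,0,0],"rot":[0,0,5.1],"grip":0.1},{"offset":[0,0,1.4],"rot":[0,0,5.1],"grip":0.1},{"offset":[0,0,1.4],"rot":[0,0,5.1],"grip":0.1},{"offset":[0,0,1.4],"rot":[0,0,5.1],"grip":0.1},{"offset":[0,0,1.4],"rot":[0,0,5.1],"grip":0.1}]'
python3 -c "
from h import *
go([.4014,-.3862,.02],np.radians(68.5));chk('side')" | head -3
```

```text
t: 24.3
eef_pos: [0.3998, -0.3864, 0.0627]
ee_rot: [3.14, 0.001, 1.207]
contact_force: [-0.3, 0.1, -0.4]
gripper_width: 0.0502
grasp_force: 0.0
off [0.02  0.033 1.069] rot [0.02 0.01 0.13] q6 -0.43
side [339. 441.] [ 0.3987 -0.395 ] [43. 82.] 69.0
side [ 35. 363.] [-0.0018 -0.0948] [ 44. 116.] 179.9
```

```bash
python3 -m creep '[{"offset":[0.02,0.03,0.6],"rot":[0,0,0.1],"grip":0.1},{"offset":[0.02,0.03,0.95],"rot":[0,0,0.1],"grip":0.1},{"offset":[0.02,0.03,1.05],"rot":[0,0,0.1],"grip":0.1},{"offset":[0.02,0.03,1.05],"rot":[0,0,0.1],"grip":-1},{"offset":[0.02,0.03,1.05],"rot":[0,0,0.1],"grip":-1},{"offset":[0.02,0.03,1.05],"rot":[0,0,0.1],"grip":-1},{"offset":[0.02,0.03,1.05],"rot":[0,0,0.1],"grip":-1},{"offset":[0.02,0.03,1.05],"rot":[0,0,0.1],"grip":-1}]' 30
python3 -m creep '[{"offset":[0,0,0],"rot":[0,0,0],"grip":-1},{"offset":[0,0,-1],"rot":[0,0,0],"grip":-1},{"offset":[0,0,-2],"rot":[0,0,0],"grip":-1},{"offset":[0,0,-2.5],"rot":[0,0,0],"grip":-1},{"offset":[0,0,-2.5],"rot":[0,0,0],"grip":-1},{"offset":[0,0,-2.5],"rot":[0,0,0],"grip":-1}]'
python3 -c "
from h import *
held()
go([*world([-44.5,-53.6]),.12],A+np.pi)"
```

```text
t: 25.15
eef_pos: [0.401, -0.3859, 0.0204]
ee_rot: [3.14, 0.0, 1.197]
contact_force: [-0.0, 0.5, -0.5]
gripper_width: 0.0137
grasp_force: 30.0
t: 25.75
eef_pos: [0.4001, -0.3851, 0.1191]
ee_rot: [-3.141, -0.0, 1.197]
contact_force: [-0.5, -0.2, -0.9]
gripper_width: 0.0137
grasp_force: 30.0
ext obs [323.5 358.5 430.5] pred [323.9 357.8 428.6] offset tool xy mm [-2.8  0.2] world [-0.9 -2.7] area 1420
off [ 9.178 -0.397 -0.032] rot [-3.000e-02  1.000e-02  1.703e+01] q6 -0.41
```

```bash
python3 -c "
from h import *
go([*world([-42.3,-53.5]),.12],A)"
python3 -m creep '[{"offset":[9.2,-0.35,0],"rot":[0,0,17],"grip":-1},{"offset":[9.2,-0.35,0],"rot":[0,0,17],"grip":-1},{"offset":[9.2,-0.35,0],"rot":[0,0,17],"grip":-1},{"offset":[9.2,-0.35,0],"rot":[0,0,17],"grip":-1},{"offset":[9.2,-0.35,0],"rot":[0,0,17],"grip":-1},{"offset":[9.2,-0.35,0],"rot":[0,0,17],"grip":-1},{"offset":[9.2,-0.35,0],"rot":[0,0,17],"grip":-1},{"offset":[9.2,-0.35,0],"rot":[0,0,17],"grip":-1}]'
python3 -c "
from h import *
go([*world([-42.3,-53.5]),.12],A)"
```

```text
off [ 9.185 -0.342 -0.032] rot [-3.000e-02  1.000e-02  1.703e+01] q6 -0.41
t: 26.6
eef_pos: [0.5187, -0.0435, 0.1177]
ee_rot: [-3.141, 0.004, 0.11]
contact_force: [1.2, -1.0, -0.4]
gripper_width: 0.0139
grasp_force: 30.0
off [ 0.076 -0.139 -0.057] rot [0.   0.04 4.58] q6 1.36
```

```bash
python3 -m creep '[{"offset":[0,0,0],"rot":[0,0,4.6],"grip":-1},{"offset":[0,0,0],"rot":[0,0,4.6],"grip":-1},{"offset":[0,0,0],"rot":[0,0,4.6],"grip":-1},{"offset":[0,0,0],"rot":[0,0,4.6],"grip":-1},{"offset":[0,0,0],"rot":[0,0,4.6],"grip":-1},{"offset":[0,0,0],"rot":[0,0,4.6],"grip":-1}]'
python3 -c "
from h import *
s=monitor.get_obs();print(carr(s['eef_pos']))
held()
go([*world([-42.3,-53.5]),.058],A)"
```

```text
t: 27.2
eef_pos: [0.5193, -0.0455, 0.1191]
ee_rot: [3.141, 0.001, -0.284]
contact_force: [-0.5, -0.1, -1.5]
gripper_width: 0.0141
grasp_force: 30.0
[-41.88915539 -61.56475601]
ext obs [300.5 380.5 262.5] pred [310.8 351.7 243.5] offset tool xy mm [12.6 56.3] world [ -3.7 -57.6] area 3989
off [-0.013 -0.201  1.533] rot [0.   0.   0.06] q6 1.75
```

```bash
python3 -m creep '[{"offset":[0,-0.2,0],"rot":[0,0,0.05],"grip":-1},{"offset":[0,-0.2,0],"rot":[0,0,0.05],"grip":-1},{"offset":[0,-0.2,0.5],"rot":[0,0,0.05],"grip":-1},{"offset":[0,-0.2,0.9],"rot":[0,0,0.05],"grip":-1},{"offset":[0,-0.2,0.9],"rot":[0,0,0.05],"grip":-1},{"offset":[0,-0.2,0.9],"rot":[0,0,0.05],"grip":-1}]'
python3 -c "
from h import *
s=monitor.get_obs();print(carr(s['eef_pos']))
go([*world([-42.3,-53.5]),.058],A)"
```

```text
t: 27.85
eef_pos: [0.5222, -0.0377, 0.0841]
ee_rot: [3.141, -0.001, -0.29]
contact_force: [0.2, -0.7, -0.7]
gripper_width: 0.0137
grasp_force: 30.0
[-41.30806131 -53.20516814]
off [-0.025  0.007  0.652] rot [ 0.   -0.01 -0.  ] q6 1.77
```

```bash
python3 -m creep '[{"offset":[-0.02,0,0.25],"rot":[0,0,0],"grip":-1},{"offset":[-0.02,0,0.35],"rot":[0,0,0],"grip":-1},{"offset":[-0.02,0,0.45],"rot":[0,0,0],"grip":-1},{"offset":[-0.02,0,0.55],"rot":[0,0,0],"grip":-1},{"offset":[-0.02,0,0.65],"rot":[0,0,0],"grip":-1},{"offset":[-0.02,0,0.65],"rot":[0,0,0],"grip":-1}]'
python3 -c "
from h import *
s=monitor.get_obs();print(carr(s['eef_pos']))
go([*world([-42.3,-53.5]),.044],A)"
```

```text
t: 28.45
eef_pos: [0.5209, -0.0375, 0.0573]
ee_rot: [3.141, 0.001, -0.29]
contact_force: [0.5, 0.2, -0.8]
gripper_width: 0.0136
grasp_force: 30.0
[-42.6313843  -53.43411246]
off [0.008 0.002 0.332] rot [ 0.    0.01 -0.  ] q6 1.77
```

```bash
python3 -m creep '[{"offset":[0,0,0.15],"rot":[0,0,0],"grip":-1},{"offset":[0,0,0.25],"rot":[0,0,0],"grip":-1},{"offset":[0,0,0.33],"rot":[0,0,0],"grip":-1},{"offset":[0,0,0.38],"rot":[0,0,0],"grip":-1}]'
python3 -m creep '[{"offset":[0,0,0],"rot":[0,0,0],"grip":0.1},{"offset":[0,0,0],"rot":[0,0,0],"grip":0.1},{"offset":[0,0,0],"rot":[0,0,0],"grip":0.1},{"offset":[0,0,-1],"rot":[0,0,0],"grip":0.1},{"offset":[0,0,-2.2],"rot":[0,0,0],"grip":0.1},{"offset":[0,0,-2.2],"rot":[0,0,0],"grip":0.1}]'
python3 -c "
from h import *
s=monitor.get_obs();print(carr(s['eef_pos']))
t=snap('top')
for r in rects(t,.014):
    if r[1][1]>180: print(r[3],r[0],r[1],r[2])
s=snap('side')
for r in rects(s,.014,150,800,4000):print('side',r[3],r[0],r[1],r[2])
go([.6,-.2685,.12],np.radians(91.4));"
```

```text
t: 28.85
eef_pos: [0.5211, -0.0377, 0.0442]
ee_rot: [3.141, -0.0, -0.29]
contact_force: [-7.9, -0.2, 26.0]
gripper_width: 0.0134
grasp_force: 30.0
t: 29.45
eef_pos: [0.5258, -0.0379, 0.1365]
ee_rot: [-3.139, -0.013, -0.29]
contact_force: [0.6, 0.1, 0.2]
gripper_width: 0.0503
grasp_force: 0.0
[-37.77382493 -52.40383796]
[316.61316872 456.18106996] [-0.03774923  0.00315581] [ 28.395401 245.89047 ] 84.46947
[436.73640167 174.26359833] [ 0.60054254 -0.26846582] [ 44.940968 199.09276 ] 1.3999965
[303.93333333 158.13913043] [0.58742114 0.01717467] [176.44107 184.12843] 163.29767
[ 97.34642032 126.3926097 ] [0.71240363 0.51905145] [ 74.00154 235.38884] 110.608734
side [420.16725979 344.75088968] [ 0.60003094 -0.2708107 ] [ 44.619232 201.09993 ] 1.4728742
side [461.48033708 177.40730337] [0.89995569 0.14527454] [189.45815 226.23468] 92.95393
side [203.65671642  45.08457711] [0.50957816 1.05189099] [200.67941 264.4876 ] 86.03081
off [3.523 4.973 0.297] rot [-0.03 -0.03 14.4 ] q6 1.77
```

All four cartridges are seated. The two cameras agree on the bar: about (0.600,-0.2695), with its long axis at 1.4°.

```bash
python3 -c "
from h import *
go([.6003,-.2695,.06],np.radians(1.4))"
python3 -m creep '[{"offset":[0,0,-0.5],"rot":[0,0,0],"grip":0.6},{"offset":[3.43,5.05,-0.5],"rot":[0,0,-3.6],"grip":0.6},{"offset":[3.43,5.05,0],"rot":[0,0,-3.6],"grip":0.6},{"offset":[3.43,5.05,0],"rot":[0,0,-3.6],"grip":0.6},{"offset":[3.43,5.05,0.5],"rot":[0,0,-3.6],"grip":0.6},{"offset":[3.43,5.05,1.5],"rot":[0,0,-3.6],"grip":0.6},{"offset":[3.43,5.05,1.9],"rot":[0,0,-3.6],"grip":0.6},{"offset":[3.43,5.05,1.9],"rot":[0,0,-3.6],"grip":0.6}]'
python3 -m creep '[{"offset":[0,0,0],"rot":[0,0,0],"grip":0.6},{"offset":[0,0,0],"rot":[0,0,0],"grip":0.6}]'
python3 -c "
from h import *
go([.6003,-.2695,.0],np.radians(1.4))"
```

```text
off [3.532 4.996 1.797] rot [ 0.   -0.04 -3.6 ] q6 1.77
t: 30.35
eef_pos: [0.5905, -0.2706, 0.0469]
ee_rot: [-3.136, 0.012, 0.021]
contact_force: [-1.5, 0.2, 0.5]
gripper_width: 0.0729
grasp_force: 0.0
t: 30.55
eef_pos: [0.5955, -0.2695, 0.0558]
ee_rot: [3.141, -0.002, 0.025]
contact_force: [0.0, -0.4, -0.2]
gripper_width: 0.0729
grasp_force: 0.0
off [1.190e-01 1.000e-03 1.394e+00] rot [ 0.01 -0.02  0.01] q6 1.1
```

```bash
python3 -m creep '[{"offset":[0.12,0,0.5],"rot":[0,0,0],"grip":0.6},{"offset":[0.12,0,0.9],"rot":[0,0,0],"grip":0.6},{"offset":[0.12,0,1.1],"rot":[0,0,0],"grip":0.6},{"offset":[0.12,0,1.25],"rot":[0,0,0],"grip":0.6},{"offset":[0.12,0,1.35],"rot":[0,0,0],"grip":0.6},{"offset":[0.12,0,1.35],"rot":[0,0,0],"grip":0.6}]'
python3 -m creep '[{"offset":[0,0,0.05],"rot":[0,0,0],"grip":0.6},{"offset":[0,0,0.1],"rot":[0,0,0],"grip":0.6},{"offset":[0,0,0.15],"rot":[0,0,0],"grip":0.6},{"offset":[0,0,0.15],"rot":[0,0,0],"grip":0.6}]'
```

```text
t: 31.15
eef_pos: [0.5999, -0.2701, 0.0011]
ee_rot: [3.141, -0.001, 0.024]
contact_force: [0.1, 0.1, -1.0]
gripper_width: 0.0727
grasp_force: 0.0
t: 31.55
eef_pos: [0.5997, -0.2702, -0.0055]
ee_rot: [3.142, -0.0, 0.024]
contact_force: [0.3, -0.7, -0.8]
gripper_width: 0.073
grasp_force: 0.0
```

```bash
python3 -m creep '[{"offset":[0,0,0.04],"rot":[0,0,0],"grip":0.6},{"offset":[0,0,0.08],"rot":[0,0,0],"grip":0.6},{"offset":[0,0,0.08],"rot":[0,0,0],"grip":0.6}]'
python3 -m creep '[{"offset":[0,0,0],"rot":[0,0,0],"grip":-0.2},{"offset":[0,0,0],"rot":[0,0,0],"grip":-0.3},{"offset":[0,0,0],"rot":[0,0,0],"grip":-0.3},{"offset":[0,0,0],"rot":[0,0,0],"grip":-0.3},{"offset":[0,0,0],"rot":[0,0,0],"grip":-0.3},{"offset":[0,0,0],"rot":[0,0,0],"grip":-0.3}]' 40
```

```text
t: 31.85
eef_pos: [0.5997, -0.2702, -0.0087]
ee_rot: [3.142, -0.0, 0.024]
contact_force: [0.8, 0.4, -0.6]
gripper_width: 0.073
grasp_force: 0.0
t: 32.45
eef_pos: [0.5999, -0.2703, -0.0084]
ee_rot: [3.141, -0.001, 0.024]
contact_force: [0.6, -0.7, 0.5]
gripper_width: 0.0435
grasp_force: 40.0
```

```bash
python3 -m creep '[{"offset":[0,0,-0.5],"rot":[0,0,0],"grip":-0.3},{"offset":[0,0,-1.5],"rot":[0,0,0],"grip":-0.3},{"offset":[0,0,-2.7],"rot":[0,0,0],"grip":-0.3},{"offset":[0,0,-2.7],"rot":[0,0,0],"grip":-0.3},{"offset":[0,0,-2.7],"rot":[0,0,0],"grip":-0.3}]'
python3 -c "
from h import *
s=monitor.get_obs();z=s['eef_pos'][2]+.0084+.014
for r in rects(snap('side'),z,150,500,4000):print('side',r[3],r[0],r[1],r[2])
go([*C0,.10],A+np.pi/2)"
```

```text
t: 32.95
eef_pos: [0.5999, -0.2703, 0.1003]
ee_rot: [3.141, -0.002, 0.024]
contact_force: [-0.2, 0.3, -3.1]
gripper_width: 0.0437
grasp_force: 40.0
side [ 67.19457014 345.53846154] [ 0.05256087 -0.15749818] [ 84.73806 123.88207] 179.73433
side [393.11046512 310.23837209] [ 0.5381626  -0.27249332] [44.619724 77.01414 ] 1.1800325
side [ 23.12295082 125.96721311] [-0.00538619  0.48347986] [ 55.476456 209.70451 ] 79.64736
side [152.51162791 135.49302326] [0.26794885 0.38419385] [ 61.881268 274.92822 ] 92.718155
side [312.57368421 100.16842105] [0.64107269 0.39567068] [ 84.38553 212.24446] 97.18497
side [193.96678967  45.16605166] [0.46053589 0.86042822] [173.40108 351.80624] 90.69872
side [45.64233577 27.34671533] [0.08847487 0.99638318] [151.47708 573.09344] 90.8941
off [-0.379 -6.792 -0.032] rot [-2.00e-02  1.00e-02 -1.44e+01] q6 1.11
```

```bash
python3 -m creep '[{"offset":[-0.38,-6.8,0],"rot":[0,0,-14.4],"grip":-0.3},{"offset":[-0.38,-6.8,0],"rot":[0,0,-14.4],"grip":-0.3},{"offset":[-0.38,-6.8,0],"rot":[0,0,-14.4],"grip":-0.3},{"offset":[-0.38,-6.8,0],"rot":[0,0,-14.4],"grip":-0.3},{"offset":[-0.38,-6.8,0],"rot":[0,0,-14.4],"grip":-0.3},{"offset":[-0.38,-6.8,0],"rot":[0,0,-14.4],"grip":-0.3},{"offset":[-0.38,-6.8,0],"rot":[0,0,-14.4],"grip":-0.3},{"offset":[-0.38,-6.8,0],"rot":[0,0,-14.4],"grip":-0.3}]'
python3 -m creep '[{"offset":[0,0,0],"rot":[0,0,0],"grip":-0.3},{"offset":[0,0,0],"rot":[0,0,0],"grip":-0.3},{"offset":[0,0,0],"rot":[0,0,0],"grip":-0.3}]'
python3 -c "
from h import *
go([*world([.3,-.6]),.0416],A+np.pi/2)"
```

```text
t: 33.8
eef_pos: [0.5759, 0.0026, 0.0968]
ee_rot: [-3.137, 0.002, 1.233]
contact_force: [0.5, -0.1, -2.8]
gripper_width: 0.0432
grasp_force: 40.0
t: 34.1
eef_pos: [0.5774, 0.0011, 0.0985]
ee_rot: [-3.14, 0.001, 1.222]
contact_force: [-0.7, -0.5, -2.6]
gripper_width: 0.0434
grasp_force: 40.0
off [-0.008 -0.003  1.422] rot [-0.01  0.01 -0.68] q6 0.33
```

```bash
python3 -m creep '[{"offset":[0,0,0],"rot":[0,0,-0.68],"grip":-0.3},{"offset":[0,0,0.5],"rot":[0,0,-0.68],"grip":-0.3},{"offset":[0,0,0.8],"rot":[0,0,-0.68],"grip":-0.3},{"offset":[0,0,1.0],"rot":[0,0,-0.68],"grip":-0.3},{"offset":[0,0,1.1],"rot":[0,0,-0.68],"grip":-0.3},{"offset":[0,0,1.2],"rot":[0,0,-0.68],"grip":-0.3},{"offset":[0,0,1.25],"rot":[0,0,-0.68],"grip":-0.3}]'
python3 -c "
from h import *
s=monitor.get_obs();print(carr(s['eef_pos']))
go([*world([.3,-.6]),.0416],A+np.pi/2)"
```

```text
t: 34.8
eef_pos: [0.5783, 0.0013, 0.0495]
ee_rot: [3.141, -0.0, 1.283]
contact_force: [-0.0, -0.3, -2.5]
gripper_width: 0.0438
grasp_force: 40.0
[1.2648817  0.18022968]
off [-0.019 -0.024  0.196] rot [ 0.01 -0.    0.02] q6 0.27
```

```bash
python3 -m creep '[{"offset":[-0.01,-0.01,0.1],"rot":[0,0,0],"grip":-0.3},{"offset":[-0.01,-0.01,0.17],"rot":[0,0,0],"grip":-0.3},{"offset":[-0.01,-0.01,0.22],"rot":[0,0,0],"grip":-0.3},{"offset":[-0.01,-0.01,0.22],"rot":[0,0,0],"grip":-0.3}]'
python3 -m creep '[{"offset":[0,0,-0.02],"rot":[0,0,0],"grip":0.3},{"offset":[0,0,-0.02],"rot":[0,0,0],"grip":0.3},{"offset":[0,0,-0.02],"rot":[0,0,0],"grip":0.3},{"offset":[0,0,-1],"rot":[0,0,0],"grip":0.3},{"offset":[0,0,-2.4],"rot":[0,0,0],"grip":0.3},{"offset":[0,0,-2.4],"rot":[0,0,0],"grip":0.3}]'
python3 -c "
from h import *
go([.4441,.3768,.14],np.radians(146.1))"
```

```text
t: 35.2
eef_pos: [0.5775, 0.001, 0.0416]
ee_rot: [3.141, 0.0, 1.283]
contact_force: [-1.9, 0.2, 4.0]
gripper_width: 0.0438
grasp_force: 40.0
t: 35.8
eef_pos: [0.5816, 0.001, 0.1428]
ee_rot: [3.129, -0.003, 1.283]
contact_force: [1.0, -0.5, -0.0]
gripper_width: 0.0594
grasp_force: 0.0
off [ 8.035 -5.961  0.022] rot [  0.15   0.06 -14.51] q6 0.27
```

```bash
python3 -m creep '[{"offset":[8.04,-5.96,0],"rot":[0,0,-14.5],"grip":0.1},{"offset":[8.04,-5.96,0],"rot":[0,0,-14.5],"grip":0.1},{"offset":[8.04,-5.96,0],"rot":[0,0,-14.5],"grip":0.1},{"offset":[8.04,-5.96,0],"rot":[0,0,-14.5],"grip":0.1},{"offset":[8.04,-5.96,0],"rot":[0,0,-14.5],"grip":0.1},{"offset":[8.04,-5.96,0],"rot":[0,0,-14.5],"grip":0.1},{"offset":[8.04,-5.96,0],"rot":[0,0,-14.5],"grip":0.1},{"offset":[8.04,-5.96,0],"rot":[0,0,-14.5],"grip":0.1}]'
python3 -m creep '[{"offset":[0,0,0],"rot":[0,0,0],"grip":0.1},{"offset":[0,0,0],"rot":[0,0,0],"grip":0.1},{"offset":[0,0,0],"rot":[0,0,0],"grip":0.1}]'
python3 -c "
from h import *
c=snap('side');print(proj(c,[[.445,.378,.082],[.445-.025,.378+.0168,.082],[.445+.025,.378-.0168,.082]]).round(1))
I=c['img'].astype(int);m=(I.max(2)<60).astype(np.uint8);r=np.zeros_like(m);r[125:152,205:265]=1;m*=r
N,L,st,ce=cv2.connectedComponentsWithStats(m);i=1+np.argmax(st[1:,4]);print(st[i],ce[i]);
ys,xs=np.where(L==i);print([(x,ys[xs==x].min(),ys[xs==x].max()) for x in range(xs.min(),xs.max()+1,4)])
go([.445,.378,.09],np.radians(146.1))"
```

```text
t: 36.6
eef_pos: [0.4391, 0.3785, 0.1362]
ee_rot: [3.141, 0.001, 2.49]
contact_force: [1.1, 0.5, 0.5]
gripper_width: 0.05
grasp_force: 0.0
t: 36.9
eef_pos: [0.4403, 0.3756, 0.1361]
ee_rot: [-3.141, 0.001, 2.482]
contact_force: [0.6, -0.4, 0.2]
gripper_width: 0.0504
grasp_force: 0.0
[[233.4 133.9]
 [221.  132.1]
 [245.9 135.6]]
[221 132  26  15 311] [233.32797428 139.07717042]
[(221, np.int64(134), np.int64(142)), (225, np.int64(132), np.int64(144)), (229, np.int64(133), np.int64(144)), (233, np.int64(133), np.int64(145)), (237, np.int64(134), np.int64(145)), (241, np.int64(134), np.int64(146)), (245, np.int64(135), np.int64(146))]
off [-0.047  0.12   1.156] rot [-0.01  0.01 -0.79] q6 -0.22
```

```bash
python3 -m creep '[{"offset":[-0.05,0.12,0],"rot":[0,0,-0.8],"grip":0.1},{"offset":[-0.05,0.12,0.8],"rot":[0,0,-0.8],"grip":0.1},{"offset":[-0.05,0.12,1.4],"rot":[0,0,-0.8],"grip":0.1},{"offset":[-0.05,0.12,1.8],"rot":[0,0,-0.8],"grip":0.1},{"offset":[-0.05,0.12,2.1],"rot":[0,0,-0.8],"grip":0.1},{"offset":[-0.05,0.12,2.25],"rot":[0,0,-0.8],"grip":0.1},{"offset":[-0.05,0.12,2.25],"rot":[0,0,-0.8],"grip":0.1}]'
python3 -m creep '[{"offset":[0,0,0],"rot":[0,0,0],"grip":-1},{"offset":[0,0,0],"rot":[0,0,0],"grip":-1},{"offset":[0,0,0],"rot":[0,0,0],"grip":-1},{"offset":[0,0,0],"rot":[0,0,0],"grip":-1},{"offset":[0,0,0],"rot":[0,0,0],"grip":-1},{"offset":[0,0,0],"rot":[0,0,0],"grip":-1}]' 40
```

```text
t: 37.65
eef_pos: [0.4449, 0.3785, 0.0461]
ee_rot: [-3.141, 0.0, 2.552]
contact_force: [-0.1, 0.7, -0.2]
gripper_width: 0.0507
grasp_force: 0.0
t: 38.25
eef_pos: [0.4447, 0.3793, 0.0468]
ee_rot: [3.141, 0.001, 2.553]
contact_force: [-0.0, -0.7, 1.7]
gripper_width: 0.0137
grasp_force: 40.0
```

```bash
python3 -m creep '[{"offset":[0,0,-0.6],"rot":[0,0,0],"grip":-1},{"offset":[0,0,-1.3],"rot":[0,0,0],"grip":-1},{"offset":[0,0,-2.2],"rot":[0,0,0],"grip":-1},{"offset":[0,0,-2.2],"rot":[0,0,0],"grip":-1},{"offset":[0,0,-2.2],"rot":[0,0,0],"grip":-1}]'
python3 -c "
from h import *
go([*world([.4,-.4]),.133],A+np.pi/2)"
```

```text
t: 38.75
eef_pos: [0.4445, 0.3793, 0.1346]
ee_rot: [3.141, 0.001, 2.553]
contact_force: [0.1, 0.1, -1.8]
gripper_width: 0.0141
grasp_force: 40.0
off [-8.008 -6.027  0.042] rot [1.000e-02 0.000e+00 1.458e+01] q6 -0.3
```

```bash
python3 -m creep '[{"offset":[-8.01,-6.03,0],"rot":[0,0,14.6],"grip":-1},{"offset":[-8.01,-6.03,0],"rot":[0,0,14.6],"grip":-1},{"offset":[-8.01,-6.03,0],"rot":[0,0,14.6],"grip":-1},{"offset":[-8.01,-6.03,0],"rot":[0,0,14.6],"grip":-1},{"offset":[-8.01,-6.03,0],"rot":[0,0,14.6],"grip":-1},{"offset":[-8.01,-6.03,0],"rot":[0,0,14.6],"grip":-1},{"offset":[-8.01,-6.03,0],"rot":[0,0,14.6],"grip":-1},{"offset":[-8.01,-6.03,0],"rot":[0,0,14.6],"grip":-1}]'
python3 -m creep '[{"offset":[0,0,0],"rot":[0,0,0],"grip":-1},{"offset":[0,0,0],"rot":[0,0,0],"grip":-1},{"offset":[0,0,0],"rot":[0,0,0],"grip":-1}]'
python3 -c "
from h import *
go([*world([.4,-.4]),.1],A+np.pi/2)"
```

```text
t: 39.55
eef_pos: [0.5758, -0.0001, 0.1324]
ee_rot: [-3.138, 0.001, 1.347]
contact_force: [1.3, 0.1, -2.7]
gripper_width: 0.0139
grasp_force: 40.0
t: 39.85
eef_pos: [0.5757, 0.0027, 0.1332]
ee_rot: [-3.139, 0.0, 1.354]
contact_force: [-0.3, 1.1, -2.8]
gripper_width: 0.0139
grasp_force: 40.0
off [-0.033  0.05   0.83 ] rot [-0.03  0.    0.84] q6 0.2
```

```bash
python3 -m creep '[{"offset":[-0.03,0.05,0],"rot":[0,0,0.84],"grip":-1},{"offset":[-0.03,0.05,0.3],"rot":[0,0,0.84],"grip":-1},{"offset":[-0.03,0.05,0.6],"rot":[0,0,0.84],"grip":-1},{"offset":[-0.03,0.05,0.6],"rot":[0,0,0.84],"grip":-1},{"offset":[-0.03,0.05,0.6],"rot":[0,0,0.84],"grip":-1}]'
python3 -c "
from h import *
s=monitor.get_obs();print(carr(s['eef_pos']))
go([*world([.4,-.4]),.08],A+np.pi/2)"
```

```text
t: 40.35
eef_pos: [0.578, 0.0008, 0.1098]
ee_rot: [-3.14, 0.001, 1.281]
contact_force: [0.2, 0.1, -1.8]
gripper_width: 0.0136
grasp_force: 40.0
[ 1.20766063 -0.42253074]
off [ 0.001 -0.019  0.745] rot [-0.01  0.01  0.  ] q6 0.27
```

```bash
python3 -m creep '[{"offset":[0,-0.015,0.2],"rot":[0,0,0],"grip":-1},{"offset":[0,-0.015,0.35],"rot":[0,0,0],"grip":-1},{"offset":[0,-0.015,0.45],"rot":[0,0,0],"grip":-1},{"offset":[0,-0.015,0.55],"rot":[0,0,0],"grip":-1},{"offset":[0,-0.015,0.65],"rot":[0,0,0],"grip":-1},{"offset":[0,-0.015,0.75],"rot":[0,0,0],"grip":-1},{"offset":[0,-0.015,0.75],"rot":[0,0,0],"grip":-1}]'
python3 -c "
from h import *
s=monitor.get_obs();print(carr(s['eef_pos']))
go([*world([.4,-.4]),.065],A+np.pi/2)"
```

```text
t: 41.05
eef_pos: [0.5777, 0.0004, 0.08]
ee_rot: [-3.141, 0.0, 1.28]
contact_force: [-0.0, 0.4, -1.5]
gripper_width: 0.0138
grasp_force: 40.0
[ 1.02337042 -0.85009544]
off [ 0.011 -0.015  0.376] rot [-0.01  0.   -0.01] q6 0.27
```

```bash
python3 -m creep '[{"offset":[0,-0.01,0.12],"rot":[0,0,0],"grip":-1},{"offset":[0,-0.01,0.24],"rot":[0,0,0],"grip":-1},{"offset":[0,-0.01,0.33],"rot":[0,0,0],"grip":-1},{"offset":[0,-0.01,0.38],"rot":[0,0,0],"grip":-1},{"offset":[0,-0.01,0.4],"rot":[0,0,0],"grip":-1}]'
python3 -c "
from h import *
s=monitor.get_obs();print(carr(s['eef_pos']))"
```

```text
t: 41.55
eef_pos: [0.5776, 0.0006, 0.0648]
ee_rot: [3.141, 0.0, 1.28]
contact_force: [-1.7, 0.2, 3.6]
gripper_width: 0.0137
grasp_force: 40.0
[ 0.80824228 -0.74216069]
```

```bash
python3 -m creep '[{"offset":[0,0,-0.01],"rot":[0,0,-9],"grip":-1},{"offset":[0,0,-0.01],"rot":[0,0,-9],"grip":-1},{"offset":[0,0,-0.01],"rot":[0,0,-9],"grip":-1},{"offset":[0,0,-0.01],"rot":[0,0,-9],"grip":-1},{"offset":[0,0,-0.01],"rot":[0,0,-9],"grip":-1},{"offset":[0,0,-0.01],"rot":[0,0,-9],"grip":-1},{"offset":[0,0,-0.01],"rot":[0,0,-9],"grip":-1}]'
python3 -m creep '[{"offset":[0,0,0],"rot":[0,0,-9],"grip":-1},{"offset":[0,0,0],"rot":[0,0,-9],"grip":-1},{"offset":[0,0,0],"rot":[0,0,-9],"grip":-1},{"offset":[0,0,0],"rot":[0,0,-9],"grip":-1},{"offset":[0,0,0],"rot":[0,0,-9],"grip":-1},{"offset":[0,0,0],"rot":[0,0,-9],"grip":-1},{"offset":[0,0,0],"rot":[0,0,-9],"grip":-1},{"offset":[0,0,0],"rot":[0,0,-9],"grip":-1}]'
python3 -c "
from h import *
s=monitor.get_obs();print(carr(s['eef_pos']));go([*world([.4,-.4]),.0645],A+np.pi)"
```

```text
t: 42.25
eef_pos: [0.5779, 0.0005, 0.0652]
ee_rot: [3.141, 0.001, 2.065]
contact_force: [-0.3, 0.3, -1.9]
gripper_width: 0.0137
grasp_force: 40.0
t: 43.05
eef_pos: [0.5778, 0.0005, 0.0651]
ee_rot: [-3.142, 0.001, 2.849]
contact_force: [-0.8, 0.3, -1.8]
gripper_width: 0.0133
grasp_force: 40.0
[ 1.02944498 -0.72166758]
off [0.016 0.008 0.015] rot [-0.    0.01 -0.03] q6 -1.3
```

```bash
python3 -m creep '[{"offset":[0,0,0.02],"rot":[0,0,0],"grip":-1},{"offset":[0,0,0.02],"rot":[0,0,0],"grip":-0.3},{"offset":[0,0,0.02],"rot":[0,0,0],"grip":0},{"offset":[0,0,0.02],"rot":[0,0,0],"grip":0},{"offset":[0,0,0.02],"rot":[0,0,0],"grip":0},{"offset":[0,0,-1],"rot":[0,0,0],"grip":0},{"offset":[0,0,-2.2],"rot":[0,0,0],"grip":0},{"offset":[0,0,-3.2],"rot":[0,0,0],"grip":0}]'
python3 -m creep '[{"offset":[4,0,-1],"rot":[0,0,0],"grip":0},{"offset":[4,0,-1],"rot":[0,0,0],"grip":0},{"offset":[4,3,-1],"rot":[0,0,0],"grip":0},{"offset":[4,3,-1],"rot":[0,0,0],"grip":0},{"offset":[4,3,-1],"rot":[0,0,0],"grip":0},{"offset":[4,3,-1],"rot":[0,0,0],"grip":0}]'
python3 -c "
from h import *
a=snap('side')['img'][180:300,270:430,::-1];b=snap('top')['img'][120:240,240:400,::-1]
cv2.imwrite('pics/fin.png',np.vstack([cv2.resize(a,(400,300),interpolation=2),cv2.resize(b,(400,300),interpolation=2)]))
for r in rects(load('top'),.07,150,100,400):print(r[3],r[0])"
```

```text
t: 43.85
eef_pos: [0.5779, 0.0005, 0.1952]
ee_rot: [3.141, 0.002, 2.851]
contact_force: [1.1, 0.2, 0.1]
gripper_width: 0.0457
grasp_force: 0.0
t: 44.45
eef_pos: [0.4581, 0.165, 0.2338]
ee_rot: [3.139, 0.001, 2.856]
contact_force: [0.3, -1.7, 0.2]
gripper_width: 0.0455
grasp_force: 0.0
[207.9047619 121.5952381] [0.70671252 0.25565059]
[268.9280397   47.36228288] [0.85268817 0.11839792]
```

View pics/fin.png

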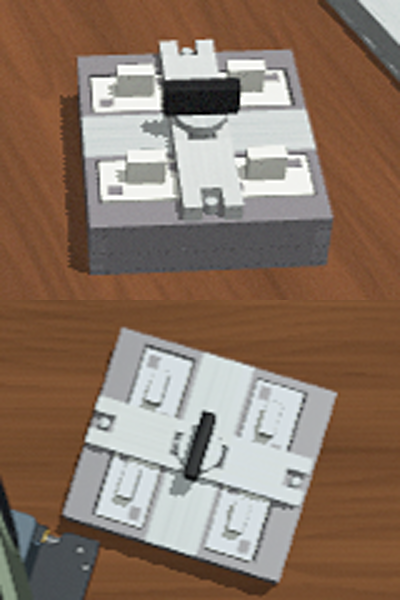

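The final view shows four cartridges flush and the bar flat with its forks round both dowels. The bolt handle lies across the bar and the jar has not moved.

```bash
python3 -c "
from h import *
print(workorder.sign_off())"
```

```text
the job is handed in; nothing more can be done
None
```

Job handed in at about 44 s of robot time: all four white cartridges are flush in the carrier, the bar lies across it with its forks round both dowels, the T-bolt is through and turned a quarter to lock, and the jar was not touched; I have no verdict back.

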